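Stand the fallen solvent dispenser back up on its drip mat

TASK

One of the two square solvent dispensers on the electronics bench has fallen over. Stand the fallen one upright in the middle of the square rubber drip mat, setting it down rather than dropping it, and leave the standing dispenser and the round paste jar where they are.

Things in the scene. Friction and masses are not known exactly. Their poses are not given: they have to be found in the camera images.
- bottle: The fallen dispenser: rigid white bottle, square body 44 x 44 mm and 95 mm tall, then a narrow neck and a round steel dish top 42 mm across; 140 mm tall in all, 0.15 to 0.3 kg, centre of mass 58 mm from the base. It lies flat on a side of its body, axis 22 mm above the bench, top roughly to the robot's right (-y). Origin: centre of its base; z runs along its axis to the top; x, y square to its sides.
- mat: The drip mat: flat black rubber square, 130 x 130 mm and 3 mm thick, with a thin grey border, fixed on the bench. It lies to the left or the right of the fallen dispenser. Origin: centre of its underside, at bench height; z is up.
- twin: The other dispenser, of the same shape and size, standing upright on the bench farther from the robot. To be left alone. Origin: centre of its base; z is up along its axis.
- jar: Round solder paste jar with a black lid, 66 mm in diameter and 68 mm tall, standing on the bench farther from the robot. To be left alone. Origin: centre of its base; z is up.
Not all that is in view belongs to the job. Leave any green or pink look-alike of the bottle alone. Several things have the shape of the mat; the one meant has the colours described above.

How it is judged:
By the outcome, as a careful person would: the job done as asked, in the order asked, and still so for the second after the job is handed in, with the robot touching nothing.
It also fails if it takes over 35 s, if anything falls off the work surface, if the arm or the gripper's body presses on something with over 40 N, if the wrist force passes 120 N, or if a joint passes its speed limit or range.

ROBOT

A 7-joint arm with a two-finger parallel gripper is mounted at the origin on the work surface. World frame = base frame: x ahead of the robot, y to its left, z up, the work surface at z = 0. Lengths are in m, angles in rad, forces in N, time in s.
With the tool pointing down it reaches from about 0.4 to 0.875 m from the base axis. Payload 4.4 kg.
Tool frame: the origin (TCP) lies between the finger pads; the fingertips stand 11 mm ahead of it and the grasp point (between the pads) lies 8 mm behind it; z points along the fingers, y is the direction in which the jaws open and shut (so a half turn about z gives the same grasp; the last joint's range is limited). The gripper opens to 85 mm and grips with 20 to 120 N. Pads are 22 mm wide; open, the fingers measure 114 mm over their backs; the gripper's body (76 mm by 85 mm) begins 54 mm behind the grasp point. The pads swing forward as they close: fully open they stand 13 mm farther back than shut.
Start: joints at [-0.066, 0.628, 0.038, 1.517, -0.027, 0.996, -0.02], TCP at [0.65, 0, 0.215] pointing down, gripper open.
Joint ranges: [-3.06, 3.06], [-0.37, 2.12], [-1.25, 1.32], [0.18, 2.47], [-1.1, 4.24], [0.23, 1.98], [-2.94, 2.94]. Speed limits (rad/s): [2.57, 2.57, 3.14, 3.14, 3.14, 3.14, 3.14].

INTERFACE

Orientations are given as a rotation vector (axis times angle).
In Python, from station import bot, vision gives the robot as it stands.
- The arm moves only by the tool play_rows, never from a script. Its argument "rows" is a list that holds one entry, the list of rows, each a list of 4 numbers: the shift along the tool's x, y, z in m, then the turn about the tool's z in rad. A call has 1 to 10 rows; each row is the pose to reach, as a shift and turn from the pose commanded when the call began, along the tool's axes at that moment; what a row does not reach only later rows make up. A row lasts 1/8 s, in which the tool goes at most 62.5 mm and 10.7 degrees, less where a joint would pass 70% of its speed; a pose out of reach is approached as far as the arm can. A call with a gripper value outside its range is refused whole. "claw" is the opening, from 0 (shut) to 1 (fully open), set as the call begins (left out, the last holds). The fingers move at their own pace and stop on an object; "force" is the grip in N (left out, the last holds). Time passes only in rows, so rows that repeat a pose let the fingers close. It gives the time, the measured TCP pose, the force and the opening at its end, in the units of the state.
- bot.observe(): the state, without advancing time (a new reading comes with each control period).
- vision.get_image(name): name is "scene" or "side" or "wrist"; returns (picture, depth): 384x512x3 uint8, red, green, blue; 384x512 float32, m along the optical axis (not along the pixel's ray), 0 where there is no reading.
- vision.get_calibration(name): a dict with "camera_matrix" (3x3 intrinsics, pixels), "k1" (the pictures are not rectified: a ray, as slopes to the right and down, at radius r is drawn at 1 + k1 r^2 times it, then the intrinsics apply), "R" (3x3) and "t" (3): a world point X has camera coordinates R X + t. Camera axes: x right, y down, z forward; pixel columns grow to the right and rows downward; lengths in m; the calibration is good to about 2 mm. A picture is of the moment at which its call begins: read the wrist's pose just before it. get_calibration takes no time and is no camera call; for the wrist camera it gives the pose at the moment of the call.
- bot.close_job(): hands the job in, once; it reports no verdict.
Trained networks look in the newest picture that a camera, given by its name, has taken for a name from the list of things; names that differ only in an ending like _2 or _b are one class to them, and where a whole thing is asked for, a point or a joint stands for the part that bears it (a point fixed in the world has none). Each returns a list of dicts, best first, with "score" (0 to 1); they miss things now and then, are a little off and sometimes report something else, mostly with a low value. They report only what shows in the picture. A call takes as long as a camera call. They do not tell look-alikes from the thing itself.
- vision.look_for(query, camera): "bbox" ([left, top, width, height] in pixels, round what is visible of it).
- vision.cut_out(query, camera): "pixels" (384x512 bool, what is visible of it) and "bbox" ([left, top, width, height] in pixels, round what is visible of it).
- vision.pinpoint(query, camera): "pixel" ([column, row] in pixels: a listed point, or the origin of a listed thing).
The state is a dict: "time_s": time; "joint_pos": joint angles; "qvel": joint speeds; "tau": joint torques, N m; "eef_pos": TCP position; "orientation": TCP orientation; "ft_force": force on the tool from outside, world axes, zero at the start; "torque": the same for the moment, N m; "width": finger opening in m.
Only numpy, scipy, OpenCV 4.12 (cv2) and the standard library are available. Lean on these libraries where they do the work, as an engineer would, in place of code of your own. Each camera call takes 0.05 s, during which the arm holds its last target.

## Working session

There is one attempt and no reset: what is moved stays moved. The work goes in short steps, Python scripts to look and compute and a tool call to move; the robot and the scene stay as the last step left them, time stands still between calls to the robot, and variables do not carry over. Pictures are saved under pics/ and viewed, and the job is handed in when it is done.

Besides the shell and the picture viewer there is one more tool, called after "Emit:" as a command line: name --argument value ..., lists and objects as JSON in quotes. play_rows: Moves the arm, as the interface text tells. Its arguments: {"type":"object","properties":{"rows":{"type":"array"},"claw":{"type":"number"},"force":{"type":"number"}},"required":["rows"]}

```bash
ls; mkdir -p pics
cat > h.py <<'E'
import numpy as np, cv2
from station import bot, vision
def save(im,name): cv2.imwrite('pics/'+name,cv2.cvtColor(im,cv2.COLOR_RGB2BGR))
def pts(depth,c,us,vs):
    K=np.array(c['camera_matrix']);k1=c['k1']
    d=np.array([k1,0,0,0],float)
    uv=np.stack([us,vs],-1).astype(np.float64).reshape(-1,1,2)
    n=cv2.undistortPoints(uv,K,d).reshape(-1,2)
    z=depth[np.asarray(vs).astype(int),np.asarray(us).astype(int)].reshape(-1)
    P=np.c_[n*z[:,None],z]
    return (P-np.array(c['t']))@np.array(c['R'])
def proj(X,c):
    K=np.array(c['camera_matrix']);R=np.array(c['R']);t=np.array(c['t'])
    return cv2.projectPoints(np.asarray(X,float).reshape(-1,3),cv2.Rodrigues(R)[0],t,K,np.array([c['k1'],0,0,0]))[0].reshape(-1,2)
E
python3 - <<'E'
from h import *
s=bot.observe();print(s)
for n in ['scene','side']:
    im,d=vision.get_image(n);save(im,n+'0.png');np.savez(n+'0.npz',im=im,d=d)
    c=vision.get_calibration(n);print(n,c)
    for q in ['bottle','mat','twin','jar']:
        r=vision.cut_out(q,n)
        for x in r:
            v,u=np.nonzero(x['pixels'])
            P=pts(d,c,u,v);P=P[d[v,u]>0]
            print(n,q,round(x['score'],2),x['bbox'],np.median(P,0).round(3),P.min(0).round(3),P.max(0).round(3))
E
```

```text
pics
{'time_s': 0.0, 'joint_pos': array([-0.06579616,  0.62934881,  0.03844463,  1.518364  , -0.0270057 ,
        0.9963055 , -0.01994709]), 'qvel': array([ 8.17011311e-05, -1.22108053e-04, -2.20148528e-04, -1.03535111e-03,
       -5.63479819e-05,  1.81731355e-04,  8.87395055e-04]), 'tau': array([-1.11932164e-03, -5.63405585e+01,  1.22606792e+00, -1.93450052e+01,
        1.09587883e-02,  1.05136272e-02, -8.84369996e-06]), 'eef_pos': array([6.49343734e-01, 2.62124592e-05, 2.14488714e-01]), 'orientation': array([-2.22044951e+00, -2.22054698e+00,  2.14227633e-03]), 'ft_force': array([-0.42971989, -0.21036026, -0.54646476]), 'torque': array([ 0.05473912, -0.03453665, -0.04389981]), 'width': 0.08553826657594275}
scene {'camera_matrix': array([[485.74534442,   0.        , 254.65433716],
       [  0.        , 485.74534442, 185.19733947],
       [  0.        ,   0.        ,   1.        ]]), 'k1': -0.18699907513553837, 'R': array([[-0.85739026,  0.51465336,  0.00372353],
       [ 0.35259397,  0.59264584, -0.72418809],
       [-0.37491257, -0.61959892, -0.68959245]]), 't': array([ 0.43461152, 
[... 1244 characters left out ...]
.631 0.261 0.038] [ 0.603  0.196 -0.001] [0.709 0.397 0.05 ]
side bottle 0.83 [166.7, 143.3, 13.3, 34.6] [0.416 0.283 0.043] [0.379 0.243 0.003] [0.487 0.401 0.05 ]
side bottle 0.7 [205.9, 153.1, 36.2, 36.4] [0.513 0.156 0.037] [ 0.497  0.086 -0.002] [0.584 0.269 0.05 ]
side mat 0.8 [271.6, 225.4, 69.9, 51.5] [ 0.479 -0.213  0.004] [ 0.404 -0.289 -0.001] [ 0.564 -0.131  0.01 ]
side mat 0.8 [227.1, 280.3, 74.7, 67.0] [ 0.275 -0.271  0.004] [ 0.194 -0.352 -0.002] [ 0.367 -0.18   0.009]
side twin 0.92 [273.8, 102.8, 15.5, 47.3] [0.752 0.154 0.065] [0.737 0.141 0.002] [0.873 0.297 0.144]
side jar 0.64 [329.3, 153.0, 23.4, 26.1] [ 0.757 -0.082  0.057] [ 0.737 -0.107 -0.001] [ 0.874 -0.041  0.074]
```

Run:
```python
from h import *
a=np.load('scene0.npz')['im'][90:290,130:370];b=np.load('side0.npz')['im'][90:360,140:380]
save(cv2.resize(a,None,fx=3,fy=3,interpolation=cv2.INTER_CUBIC),'s1.png')
save(cv2.resize(b,None,fx=2.2,fy=2.2,interpolation=cv2.INTER_CUBIC),'s2.png')
```

```text
(no output)
```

View pics/s1.png

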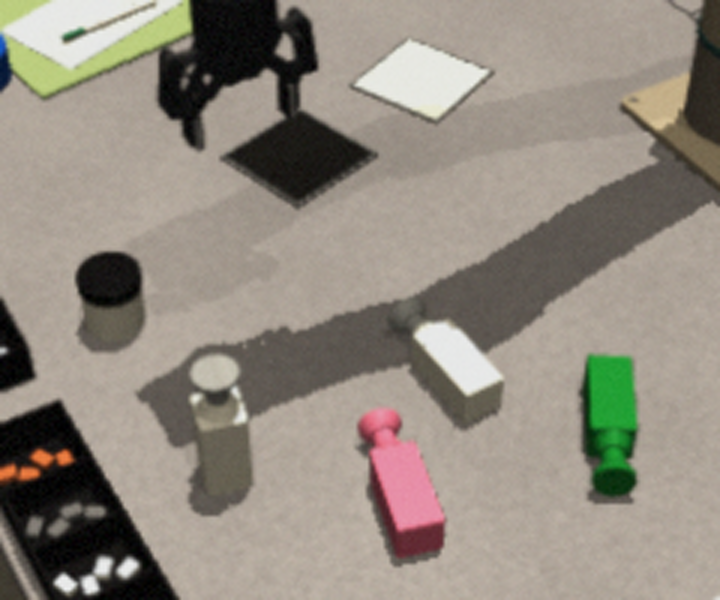

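View pics/s2.png

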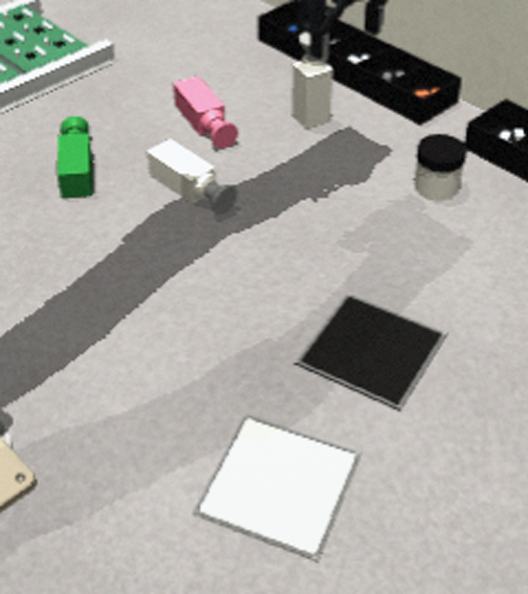

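The candidates are three bottles in the scene picture, white (281,212), pink (262,250) and green (334,232), and two mats, black with a grey border (230,143) and white (270,117). I choose the white bottle and the black mat. Next I'll measure both.

Run:
```python
from h import *
a=np.load('scene0.npz')['im'][175:245,235:305]
save(cv2.resize(a,None,fx=8,fy=8,interpolation=cv2.INTER_CUBIC),'c1.png')
for n in ['scene','side']:
    z=np.load(n+'0.npz');im,d=z['im'].astype(int),z['d'];c=vision.get_calibration(n)
    v,u=np.nonzero(d>0);P=pts(d,c,u,v);col=im[v,u];hsv=cv2.cvtColor(z['im'],cv2.COLOR_RGB2HSV)[v,u]
    # bottle
    m=(P[:,0]>.44)&(P[:,0]<.6)&(P[:,1]>.06)&(P[:,1]<.27)&(hsv[:,1]<60)
    t=m&(P[:,2]>.038)&(P[:,2]<.056)
    rect=cv2.minAreaRect(P[t,:2].astype(np.float32));print(n,'top',t.sum(),rect,np.median(P[t,2]),cv2.boxPoints(rect).round(3).tolist())
    t=m&(P[:,2]>.01)
    rect=cv2.minAreaRect(P[t,:2].astype(np.float32));print(n,'all',cv2.boxPoints(rect).round(3).tolist(),rect)
    m=(P[:,0]>.37)&(P[:,0]<.62)&(P[:,1]>-.32)&(P[:,1]<-.1)&(P[:,2]<.015)&(col.max(1)<60)
    rect=cv2.minAreaRect(P[m,:2].astype(np.float32));print(n,'mat',m.sum(),rect,P[m].mean(0))
```

```text
scene top 414 ((0.5264756679534912, 0.1614827811717987), (0.045723170042037964, 0.14536575973033905), 1.5170656442642212) 0.04295304809287315 [[0.5019999742507935, 0.23399999737739563], [0.5059999823570251, 0.08799999952316284], [0.5509999990463257, 0.08900000154972076], [0.546999990940094, 0.23499999940395355]]
scene all [[0.5, 0.2329999953508377], [0.5090000033378601, 0.08399999886751175], [0.5569999814033508, 0.08699999749660492], [0.5479999780654907, 0.23600000143051147]] ((0.5284489393234253, 0.1600777804851532), (0.048332296311855316, 0.1495349407196045), 3.6481943130493164)
scene mat 740 ((0.48145803809165955, -0.21125489473342896), (0.12442699819803238, 0.12443217635154724), 14.89299488067627) [ 0.48316231 -0.21003647  0.00265545]
side top 350 ((0.5215024352073669, 0.1579383909702301), (0.1416197419166565, 0.04628096520900726), 89.80818176269531) 0.04494746228389436 [[0.49799999594688416, 0.08699999749660492], [0.5440000295639038, 0.08699999749660492], [0.5450000166893005, 0.2290000021457672], [0.49900001287460327, 0.2290000021457672]]
side all [[0.4959999918937683, 0.23000000417232513], [0.49799999594688416, 0.0860000029206276], [0.5460000038146973, 0.0860000029206276], [0.5440000295639038, 0.23000000417232513]] ((0.5211564302444458, 0.15803128480911255), (0.04786199331283569, 0.14390145242214203), 0.5811921954154968)
side mat 1676 ((0.4819181561470032, -0.21015799045562744), (0.12706412374973297, 0.11973337084054947), 16.150554656982422) [ 0.48141055 -0.21182022  0.00431915]
```

View pics/c1.png

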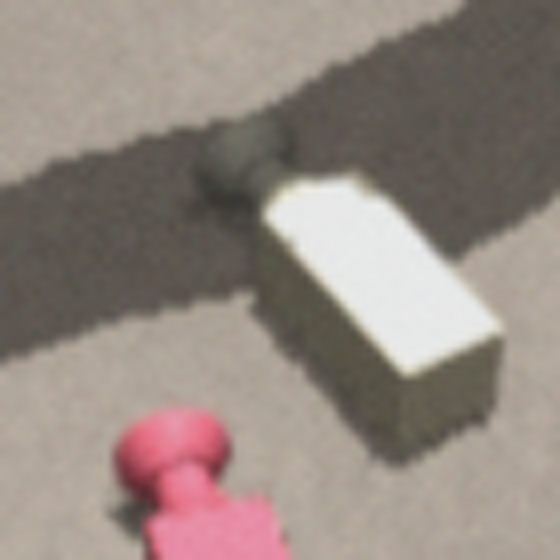

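Emit:
play_rows --rows '[[[0.04,-0.04,0,0],[0.08,-0.08,0,0],[0.12,-0.126,0,0],[0.12,-0.126,0,0],[0.12,-0.126,0,0]]]' --claw 1

```text
time_s: 1.12
eef_pos: [0.5247, 0.1198, 0.2158]
orientation: [2.22, 2.221, 0.001]
ft_force: [0.2, -1.2, 0.2]
width: 0.0852
```

Run:
```python
from h import *
s=bot.observe();print(s['time_s'],s['eef_pos'],s['orientation'],s['width'])
n='wrist';c=vision.get_calibration(n)
im,d=vision.get_image(n);save(im,'w1.png');np.savez('w1.npz',im=im,d=d,**{k:np.array(v) for k,v in c.items()})
v,u=np.nonzero(d>0);P=pts(d,c,u,v)
hsv=cv2.cvtColor(im,cv2.COLOR_RGB2HSV)[v,u]
m=(P[:,0]>.44)&(P[:,0]<.6)&(P[:,1]>.06)&(P[:,1]<.27)&(hsv[:,1]<60)&(P[:,2]<.06)
t=m&(P[:,2]>.038)
r=cv2.minAreaRect(P[t,:2].astype(np.float32));print(t.sum(),r,cv2.boxPoints(r).round(3).tolist())
t=m&(P[:,2]>.015)
for y in np.arange(.06,.26,.005):
    k=t&(abs(P[:,1]-y)<.0025)
    if k.sum()>3: print(round(y,3),k.sum(),P[k,0].min().round(4),P[k,0].max().round(4),P[k,2].max().round(4))
```

```text
1.125 [0.5247427  0.11976144 0.21584554] [2.22039075e+00 2.22074368e+00 1.31975976e-03] 0.08517058987889259
4945 ((0.5243582725524902, 0.15871961414813995), (0.04418310150504112, 0.13993750512599945), 0.9079667329788208) [[0.5009999871253967, 0.2280000001192093], [0.503000020980835, 0.08799999952316284], [0.5479999780654907, 0.08900000154972076], [0.5450000166893005, 0.2290000021457672]]
0.09 129 0.5049 0.5451 0.0448
0.095 196 0.505 0.5452 0.0439
0.1 191 0.5072 0.543 0.042
0.105 145 0.5105 0.5398 0.0375
0.11 92 0.5149 0.5353 0.0346
0.115 95 0.515 0.5353 0.0342
0.12 87 0.5108 0.5384 0.0372
0.125 122 0.5087 0.5406 0.0401
0.13 148 0.5066 0.5425 0.0425
0.135 154 0.5035 0.5468 0.046
0.14 217 0.5025 0.5467 0.0463
0.145 225 0.5026 0.5467 0.0462
0.15 226 0.5028 0.5466 0.046
0.155 248 0.5028 0.5465 0.0464
0.16 240 0.5028 0.5463 0.046
0.165 225 0.503 0.5463 0.0469
0.17 225 0.5031 0.5462 0.0464
0.175 231 0.5022 0.5461 0.0461
0.18 275 0.5023 0.5461 0.0468
0.185 229 0.5024 0.546 0.047
0.19 268 0.5025 0.5459 0.0462
0.195 234 0.5026 0.5459 0.0462
0.2 233 0.5017 0.5458 0.0461
0.205 281 0.5017 0.5457 0.0466
0.21 264 0.5018 0.5456 0.0465
0.215 248 0.502 0.5455 0.0463
0.22 278 0.5021 0.5454 0.0465
0.225 235 0.5022 0.5454 0.046
0.23 52 0.5041 0.5443 0.0444
```

View pics/w1.png

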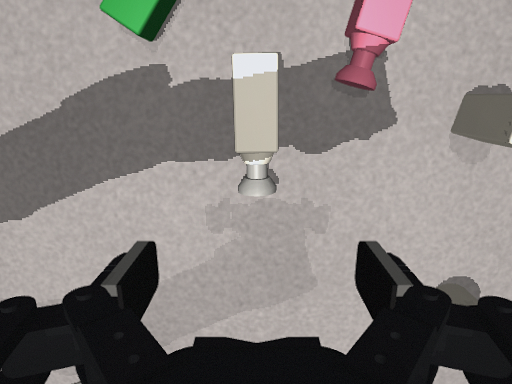

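The close crop confirms the white body with its steel dish. In the wrist picture the bottle is centred at (256,130) and the dish at (257,187). The tool can only point down, so I'll grip the dish by its rim, which works as a hinge, and raise the top along an arc so the body hangs upright.

Emit:
play_rows --rows '[[[-0.013,0,0.05,0],[-0.026,0,0.1,0],[-0.026,0,0.15,0],[-0.026,0,0.18,0],[-0.026,0,0.195,0],[-0.026,0,0.203,0],[-0.026,0,0.203,0],[-0.026,0,0.203,0]]]' --claw 1

```text
time_s: 2.17
eef_pos: [0.5249, 0.0942, 0.0134]
orientation: [2.221, 2.221, 0.003]
ft_force: [0.5, -0.6, 0.6]
width: 0.0856
```

Emit:
play_rows --rows '[[[0,0,0,0],[0,0,0,0],[0,0,0,0],[0,0,0,0],[0,0,0,0],[0,0,0,0]]]' --claw 0 --force 25

```text
time_s: 2.92
eef_pos: [0.5243, 0.0938, 0.0125]
orientation: [2.222, 2.221, 0.0]
ft_force: [0.5, -1.6, 3.0]
width: 0.0357
```

Run:
```python
from h import *
im,d=vision.get_image('wrist');save(im,'w2.png')
im,d=vision.get_image('side');save(cv2.resize(im[90:230,140:340],None,fx=4,fy=4,interpolation=cv2.INTER_CUBIC),'s3.png')
```

```text
(no output)
```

View pics/w2.png

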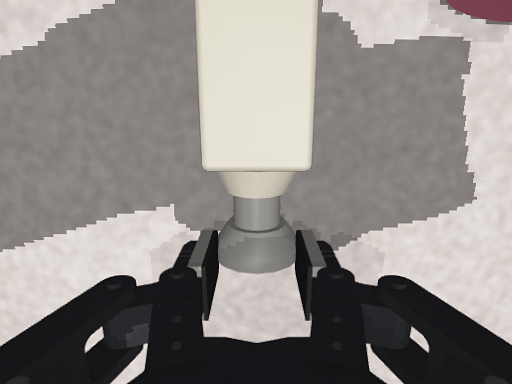

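View pics/s3.png

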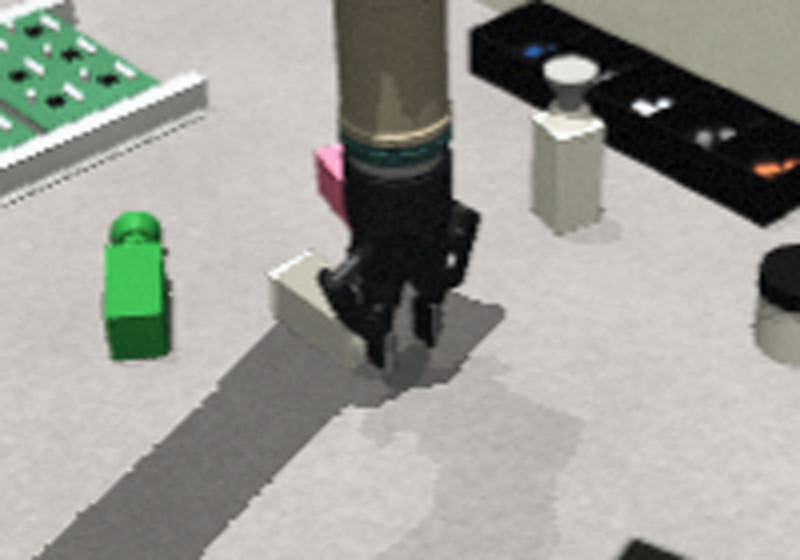

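Emit:
play_rows --rows '[[[0,0,0,0],[0,0,0,0]]]'

```text
time_s: 3.28
eef_pos: [0.5243, 0.0938, 0.0125]
orientation: [2.221, 2.221, 0.0]
ft_force: [1.8, -2.8, 2.6]
width: 0.0355
```

Run:
```python
from h import *
n='wrist';c=vision.get_calibration(n)
im,d=vision.get_image(n);save(im,'w3.png')
v,u=np.nonzero(d>0);P=pts(d,c,u,v)
r=(v<275)
for y in np.arange(.07,.16,.004):
    k=r&(abs(P[:,1]-y)<.002)&(abs(P[:,0]-.525)<.03)&(P[:,2]>.006)
    if k.sum()>3: print(round(y,3),k.sum(),P[k,0].min().round(4),P[k,0].max().round(4),P[k,2].max().round(4))
k=(u>296)&(u<312)&(v>235)&(v<320)
print(P[k].min(0),P[k].max(0))
k=(u>202)&(u<216)&(v>235)&(v<320)
print(P[k].min(0),P[k].max(0))
```

```text
0.082 4 0.5063 0.5421 0.0337
0.086 51 0.5063 0.5423 0.0412
0.09 660 0.5063 0.5421 0.0493
0.094 879 0.5062 0.5423 0.0549
0.098 1105 0.4952 0.5539 0.0632
0.102 1648 0.495 0.555 0.0683
0.106 2432 0.4951 0.555 0.0771
0.11 399 0.4964 0.5519 0.078
0.114 395 0.5133 0.5347 0.034
0.118 321 0.5134 0.5346 0.0342
0.122 411 0.5104 0.5383 0.0385
0.126 533 0.5083 0.5403 0.0401
0.13 607 0.507 0.5411 0.0422
0.134 729 0.5026 0.5459 0.0462
0.138 1124 0.5022 0.5462 0.0461
0.142 1145 0.5022 0.5461 0.0466
0.146 1211 0.5022 0.5464 0.0463
0.15 1223 0.5021 0.546 0.0464
0.154 1230 0.5022 0.5463 0.0467
0.158 1322 0.5021 0.5461 0.0464
[ 0.54179242  0.03286506 -0.00144415] [0.55320578 0.10582287 0.06909291]
[ 0.49503172  0.03316709 -0.00166596] [0.50668404 0.10586864 0.06854618]
```

Emit:
play_rows --rows '[[[0.002,0,-0.01,0],[0.005,0,-0.02,0],[0.008,0,-0.03,0],[0.008,0,-0.03,0]]]'

```text
time_s: 3.82
eef_pos: [0.5246, 0.1029, 0.0435]
orientation: [2.22, 2.222, 0.003]
ft_force: [0.5, 0.3, -0.4]
width: 0.0166
```

Run:
```python
from h import *
im,d=vision.get_image('wrist');save(im,'w4.png')
im,d=vision.get_image('side');save(cv2.resize(im[90:230,140:340],None,fx=4,fy=4,interpolation=cv2.INTER_CUBIC),'s4.png')
```

```text
(no output)
```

View pics/w4.png

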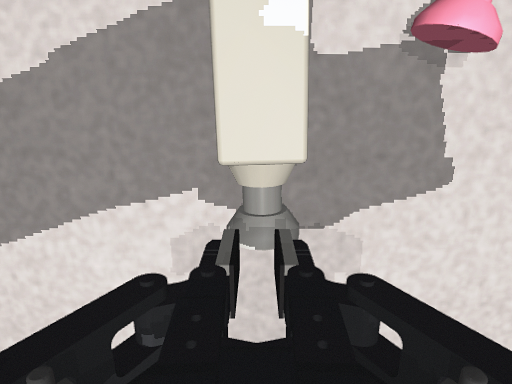

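View pics/s4.png

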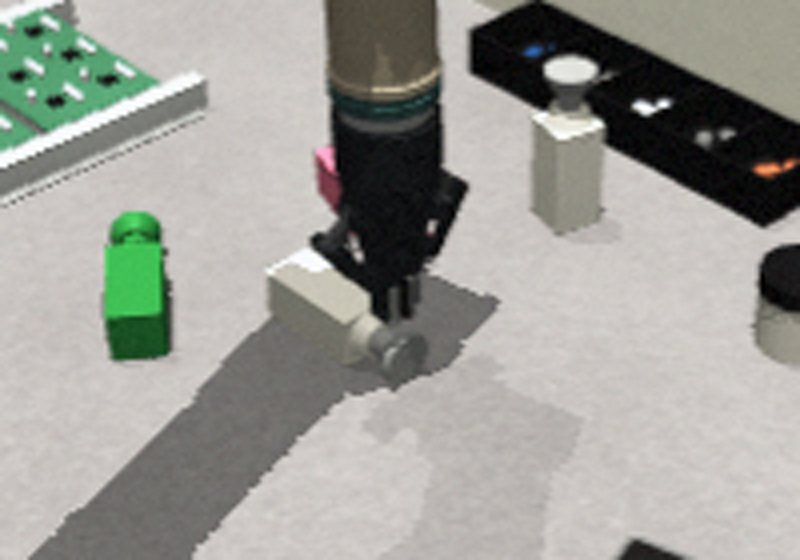

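The grip slipped off the dish and the bottle hasn't moved. Before gripping again, at the neck, I'll check where the pad tips really are.

Run:
```python
from h import *
n='wrist';s=bot.observe();c=vision.get_calibration(n)
im,d=vision.get_image(n)
print(s['eef_pos'],s['width'])
for (u,v) in [(230,235),(234,235),(237,232),(237,240),(237,260),(237,280),(237,300),(237,312),(277,232),(277,250),(277,300),(285,232),(290,235),(213,245)]:
    print(u,v,pts(d,c,np.array([u]),np.array([v])).round(4), d[v,u].round(4))
v,u=np.nonzero(d>0);P=pts(d,c,u,v)
for y in np.arange(.08,.16,.004):
    k=(v<300)&(abs(P[:,1]-y)<.002)&(abs(P[:,0]-.525)<.03)&(P[:,2]>.008)&(P[:,2]<.06)
    if k.sum()>3: print(round(y,3),k.sum(),P[k,0].min().round(4),P[k,0].max().round(4),P[k,2].max().round(4))
```

```text
[0.52410346 0.10231551 0.0426842 ] 0.0006284863065891117
230 235 [[0.5096 0.0973 0.0319]] 0.1828
234 235 [[0.512  0.0987 0.0352]] 0.1793
237 232 [[0.5138 0.1013 0.0373]] 0.1765
237 240 [[0.5155 0.1094 0.0657]] 0.147
237 260 [[0.517  0.1136 0.0925]] 0.12
237 280 [[0.5179 0.1146 0.1079]] 0.1049
237 300 [[0.519  0.1199 0.1266]] 0.0855
237 312 [[0.5193 0.1199 0.1316]] 0.0807
277 232 [[0.5348 0.1027 0.0406]] 0.173
277 250 [[0.5325 0.1095 0.0759]] 0.1372
277 300 [[0.5293 0.1201 0.127 ]] 0.0851
285 232 [[0.5392 0.1013 0.0374]] 0.1765
290 235 [[0.5418 0.1002 0.0387]] 0.1755
213 245 [[ 0.4955  0.0764 -0.    ]] 0.2191
0.096 135 0.5072 0.5484 0.0434
0.1 329 0.5072 0.5484 0.0434
0.104 509 0.5084 0.5476 0.0418
0.108 572 0.5114 0.5444 0.0404
0.112 408 0.5142 0.5412 0.0371
0.116 266 0.5166 0.5377 0.0345
0.12 285 0.5167 0.5376 0.0346
0.124 242 0.5153 0.5376 0.0344
0.128 302 0.5127 0.5409 0.0386
0.132 385 0.5105 0.5424 0.0403
0.136 430 0.5096 0.5437 0.0426
0.14 483 0.5051 0.548 0.0452
0.144 754 0.505 0.5486 0.0459
0.148 783 0.5045 0.5485 0.0463
0.152 769 0.5048 0.5483 0.0464
0.156 791 0.5042 0.548 0.0461
```

Emit:
play_rows --rows '[[[0,0,-0.03,0],[0.018,0.0025,-0.03,0],[0.018,0.0025,-0.03,0],[0.018,0.0025,-0.03,0],[0.018,0.0025,-0.03,0],[0.018,0.0025,-0.03,0]]]' --claw 0.8

```text
time_s: 4.72
eef_pos: [0.5263, 0.1196, 0.0721]
orientation: [-2.222, -2.221, 0.001]
ft_force: [1.5, 0.4, 0.1]
width: 0.0682
```

Run:
```python
from h import *
n='wrist';s=bot.observe();c=vision.get_calibration(n)
im,d=vision.get_image(n);save(im,'w5.png')
print(s['eef_pos'],s['width'])
v,u=np.nonzero(d>0);P=pts(d,c,u,v)
for y in np.arange(.08,.25,.004):
    k=(abs(P[:,1]-y)<.002)&(abs(P[:,0]-.525)<.03)&(P[:,2]>.008)&(P[:,2]<.06)
    if k.sum()>3: print(round(y,3),k.sum(),P[k,0].min().round(4),P[k,0].max().round(4),P[k,2].max().round(4))
```

```text
[0.52627635 0.11955134 0.07206967] 0.06824762293667005
0.092 7 0.5096 0.5309 0.0417
0.096 341 0.5069 0.5489 0.0444
0.1 439 0.5071 0.5488 0.0445
0.104 463 0.5091 0.5472 0.0425
0.108 425 0.5112 0.5445 0.0396
0.112 295 0.5147 0.5417 0.0371
0.116 192 0.5167 0.5376 0.0344
0.12 205 0.5168 0.5376 0.0343
0.124 156 0.5169 0.5375 0.0343
0.128 201 0.5127 0.5411 0.0389
0.132 264 0.511 0.5428 0.0399
0.136 282 0.5103 0.5439 0.0425
0.14 310 0.5049 0.5481 0.0448
0.144 500 0.505 0.5487 0.0461
0.148 515 0.5045 0.5488 0.0459
0.152 530 0.5046 0.5485 0.0461
0.156 531 0.5048 0.5486 0.0459
0.16 548 0.5042 0.5484 0.0466
0.164 568 0.5044 0.5482 0.0464
0.168 583 0.5047 0.5481 0.0466
0.172 552 0.5041 0.548 0.0462
0.176 591 0.5043 0.5479 0.0461
0.18 592 0.5038 0.5476 0.0463
0.184 621 0.504 0.5476 0.0461
0.188 575 0.504 0.5474 0.046
0.192 645 0.5036 0.5473 0.0461
0.196 644 0.5038 0.5472 0.0462
0.2 632 0.5033 0.5471 0.046
0.204 644 0.5034 0.547 0.0462
0.208 656 0.503 0.5468 0.0467
0.212 674 0.5032 0.5468 0.0462
0.216 678 0.5028 0.5473 0.0462
0.22 690 0.5029 0.5473 0.0465
0.224 725 0.5026 0.5471 0.0463
0.228 706 0.5026 0.5471 0.0464
0.232 604 0.5033 0.5465 0.0458
0.236 34 0.5064 0.5441 0.0423
```

View pics/w5.png

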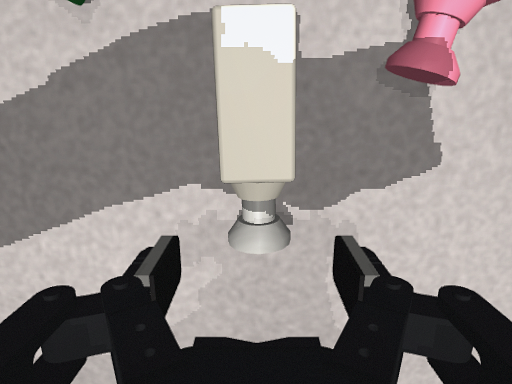

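The wrist picture shows the neck at (258,208), right under the TCP. I'll lower and close gently on it.

Emit:
play_rows --rows '[[[0,0,0.03,0],[0,0,0.05,0],[0,0,0.06,0],[0,0,0.06,0]]]' --claw 0.8

```text
time_s: 5.28
eef_pos: [0.5262, 0.1198, 0.012]
orientation: [-2.221, -2.221, 0.001]
ft_force: [-0.4, -0.2, 0.4]
width: 0.0683
```

Emit:
play_rows --rows '[[[0,0,0,0],[0,0,0,0],[0,0,0,0],[0,0,0,0],[0,0,0,0],[0,0,0,0]]]' --claw 0 --force 30

```text
time_s: 6.02
eef_pos: [0.527, 0.1198, 0.0135]
orientation: [2.221, 2.221, 0.001]
ft_force: [-1.3, -1.3, 6.3]
width: 0.0204
```

Run:
```python
from h import *
im,d=vision.get_image('wrist');save(im,'w6.png');print(bot.observe()['width'])
```

```text
0.02042167860113098
```

View pics/w6.png

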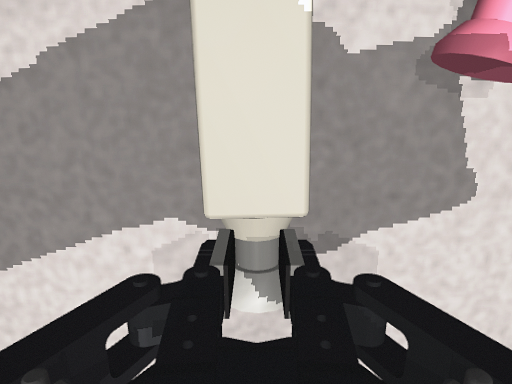

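Emit:
play_rows --rows '[[[0.002,0,-0.008,0],[0.005,0,-0.019,0],[0.01,0,-0.03,0],[0.01,0,-0.03,0]]]'

```text
time_s: 6.58
eef_pos: [0.5273, 0.1314, 0.0435]
orientation: [2.219, 2.223, 0.004]
ft_force: [-0.6, -0.3, 0.1]
width: 0.0002
```

Run:
```python
from h import *
im,d=vision.get_image('wrist');save(im,'w7.png')
im,d=vision.get_image('side');save(cv2.resize(im[90:230,140:340],None,fx=4,fy=4,interpolation=cv2.INTER_CUBIC),'s7.png')
```

```text
(no output)
```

View pics/s7.png

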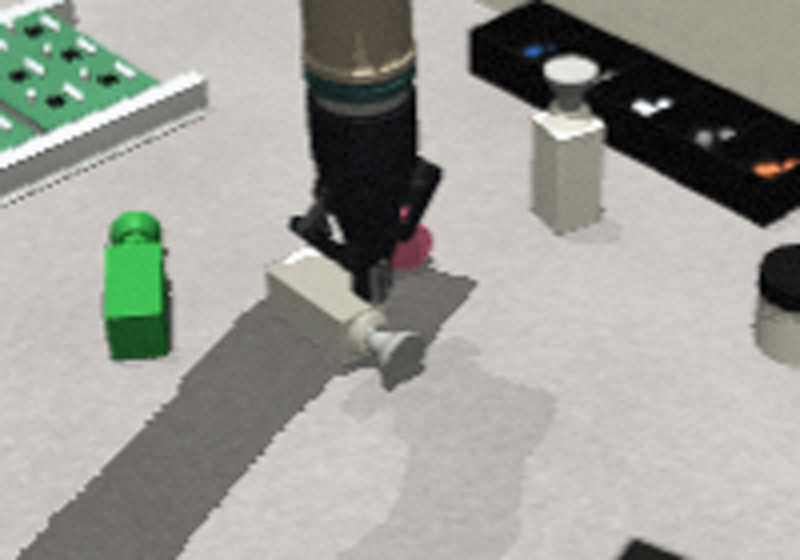

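It slipped again. I'll measure the real fingertip height in the side depth.

Run:
```python
from h import *
s=bot.observe();print(s['eef_pos'],s['width'])
for n in ['side','scene']:
    c=vision.get_calibration(n);im,d=vision.get_image(n);np.savez(n+'8.npz',im=im,d=d)
    t=s['eef_pos']
    print(n,proj([t,t-[0,0,.011],t+[0,0,.03]],c).round(1))
    v,u=np.nonzero(d>0);P=pts(d,c,u,v);col=im[v,u].max(1)
    for z in np.arange(.02,.12,.004):
        k=(abs(P[:,2]-z)<.002)&(abs(P[:,0]-t[0])<.05)&(abs(P[:,1]-t[1])<.03)&(col<90)
        if k.sum(): print(z.round(3),k.sum(),P[k].min(0).round(3),P[k].max(0).round(3))
    if n=='side':
        p=proj([t],c)[0].astype(int);a=im[p[1]-40:p[1]+30,p[0]-35:p[0]+40];save(cv2.resize(a,None,fx=8,fy=8),'s8.png')
```

```text
[0.5264757  0.13033534 0.04255076] 0.00017995808488216808
side [[233.4 169.2]
 [233.5 172.2]
 [232.9 161.1]]
0.02 1 [0.537 0.101 0.02 ] [0.537 0.101 0.02 ]
0.024 1 [0.514 0.119 0.023] [0.514 0.119 0.023]
0.032 1 [0.542 0.1   0.033] [0.542 0.1   0.033]
0.064 4 [0.519 0.12  0.063] [0.529 0.126 0.066]
0.068 6 [0.513 0.12  0.068] [0.538 0.128 0.07 ]
0.072 10 [0.512 0.118 0.07 ] [0.539 0.138 0.073]
0.076 12 [0.512 0.117 0.074] [0.538 0.128 0.078]
0.08 13 [0.511 0.12  0.079] [0.538 0.136 0.082]
0.084 9 [0.511 0.122 0.082] [0.54  0.134 0.086]
0.088 11 [0.511 0.119 0.087] [0.539 0.134 0.089]
0.092 11 [0.512 0.119 0.09 ] [0.538 0.13  0.094]
0.096 8 [0.512 0.119 0.094] [0.532 0.129 0.098]
0.1 6 [0.514 0.119 0.098] [0.535 0.122 0.102]
0.104 15 [0.501 0.118 0.102] [0.546 0.126 0.106]
0.108 16 [0.498 0.118 0.106] [0.554 0.137 0.11 ]
0.112 31 [0.494 0.117 0.11 ] [0.558 0.141 0.114]
0.116 29 [0.489 0.118 0.114] [0.563 0.141 0.118]
scene [[271.9 197.6]
 [271.7 200.3]
 [272.1 190.3]]
0.02 6 [0.537 0.106 0.018] [0.545 0.122 0.022]
0.024 8 [0.538 0.103 0.023] [0.55  0.16  0.026]
0.028 10 [0.534 0.103 0.026] [0.547 0.125 0.029]
0.032 1 [0.538 0.122 0.031] [0.538 0.122 0.031]
0.056 1 [0.532 0.134 0.056] [0.532 0.134 0.056]
0.06 1 [0.521 0.138 0.061] [0.521 0.138 0.061]
0.064 4 [0.531 0.137 0.063] [0.535 0.143 0.065]
0.068 5 [0.524 0.125 0.067] [0.539 0.141 0.07 ]
0.072 8 [0.521 0.135 0.07 ] [0.539 0.144 0.073]
0.076 14 [0.515 0.124 0.074] [0.542 0.144 0.078]
0.08 9 [0.514 0.127 0.079] [0.54  0.14  0.081]
0.084 12 [0.513 0.127 0.082] [0.542 0.144 0.086]
0.088 11 [0.52  0.128 0.086] [0.54  0.145 0.09 ]
0.092 5 [0.516 0.137 0.09 ] [0.525 0.142 0.093]
0.096 3 [0.532 0.14  0.094] [0.541 0.142 0.097]
0.1 12 [0.515 0.136 0.099] [0.543 0.144 0.102]
0.104 11 [0.519 0.116 0.103] [0.553 0.144 0.106]
0.108 26 [0.496 0.122 0.106] [0.553 0.146 0.11 ]
0.112 28 [0.496 0.121 0.11 ] [0.558 0.146 0.114]
0.116 27 [0.489 0.121 0.114] [0.565 0.146 0.117]
```

View pics/s8.png

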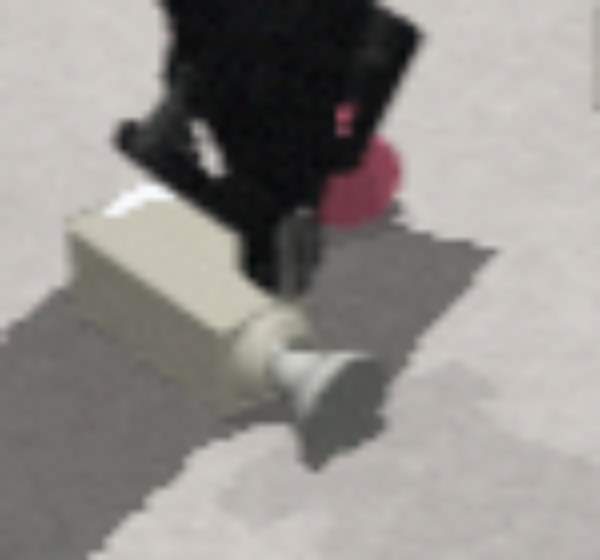

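View pics/w7.png

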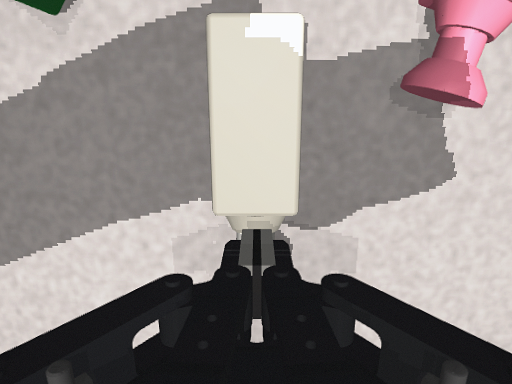

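The side picture shows the shut fingertips near row 166, about 12 mm higher than the TCP. Both grips were therefore too shallow, above the axis, which also fits the widths and the upward force. I'll back off, measure again and grip deeper.

Emit:
play_rows --rows '[[[0,0,-0.03,0],[-0.033,0.001,-0.03,0],[-0.033,0.001,-0.03,0],[-0.033,0.001,-0.03,0],[-0.033,0.001,-0.03,0],[-0.033,0.001,-0.03,0],[-0.033,0.001,-0.03,0]]]' --claw 0.8

```text
time_s: 7.65
eef_pos: [0.5274, 0.0975, 0.0723]
orientation: [-2.221, -2.222, 0.0]
ft_force: [-0.2, 0.4, -0.1]
width: 0.0681
```

Run:
```python
from h import *
n='wrist';s=bot.observe();c=vision.get_calibration(n)
im,d=vision.get_image(n);save(im,'w9.png')
print(s['eef_pos'],s['width'])
v,u=np.nonzero(d>0);P=pts(d,c,u,v)
for y in np.arange(.08,.25,.004):
    k=(abs(P[:,1]-y)<.002)&(abs(P[:,0]-.525)<.03)&(P[:,2]>.008)&(P[:,2]<.06)&(u>190)&(u<330)
    if k.sum()>3: print(round(y,3),k.sum(),P[k,0].min().round(4),P[k,0].max().round(4),P[k,2].max().round(4))
k=(abs(P[:,1]-s['eef_pos'][1])<.012)&(abs(P[:,0]-.525)<.06)&(P[:,2]>.05)
print('finger',np.percentile(P[k],[0,1,5,50,100],axis=0))
n='side';c=vision.get_calibration(n);im,d=vision.get_image(n)
p=proj([s['eef_pos']],c)[0].astype(int);print(p);save(cv2.resize(im[p[1]-40:p[1]+30,p[0]-35:p[0]+40],None,fx=8,fy=8),'s9.png')
print(proj([s['eef_pos']+[.034,0,dz] for dz in (-.011,0,.01,.02,.03)],c)-p+[35,40])
```

```text
[0.5274169 0.0974582 0.0723037] 0.06811575470218381
0.096 225 0.5063 0.5475 0.0444
0.1 397 0.5064 0.5473 0.0443
0.104 507 0.5061 0.5467 0.044
0.108 422 0.5092 0.5439 0.0407
0.112 371 0.5117 0.5413 0.0383
0.116 209 0.5163 0.5373 0.0343
0.12 211 0.5164 0.5372 0.0345
0.124 224 0.5156 0.5372 0.0346
0.128 205 0.5121 0.541 0.038
0.132 300 0.5102 0.5426 0.0398
0.136 334 0.5083 0.5444 0.0415
0.14 332 0.5056 0.5464 0.0444
0.144 533 0.5046 0.5486 0.046
0.148 605 0.5044 0.5486 0.0462
0.152 572 0.5047 0.5484 0.0461
0.156 552 0.5048 0.5484 0.0462
0.16 630 0.505 0.5481 0.0463
0.164 560 0.5045 0.5485 0.0463
0.168 647 0.5045 0.5486 0.0461
0.172 646 0.5047 0.5484 0.0466
0.176 643 0.5045 0.5484 0.0461
0.18 640 0.5043 0.5483 0.0463
0.184 652 0.5045 0.5487 0.0464
0.188 664 0.5048 0.5486 0.0465
0.192 683 0.5043 0.5484 0.0465
0.196 675 0.5043 0.5483 0.0461
0.2 698 0.5045 0.5488 0.0461
0.204 707 0.5046 0.5488 0.0462
0.208 698 0.5042 0.548 0.0468
0.212 669 0.5048 0.5478 0.0462
finger [[0.46500814 0.08546413 0.09525717]
 [0.46659376 0.08725097 0.10029579]
 [0.47049522 0.09002012 0.10907575]
 [0.52447778 0.10543385 0.15186081]
 [0.58499902 0.10945779 0.17700952]]
[240 165]
[[44.36445671 39.11668421]
 [44.29253481 36.10457469]
 [44.22643241 33.33686259]
 [44.15963342 30.54064015]
 [44.09212597 27.71543055]]
```

View pics/s9.png

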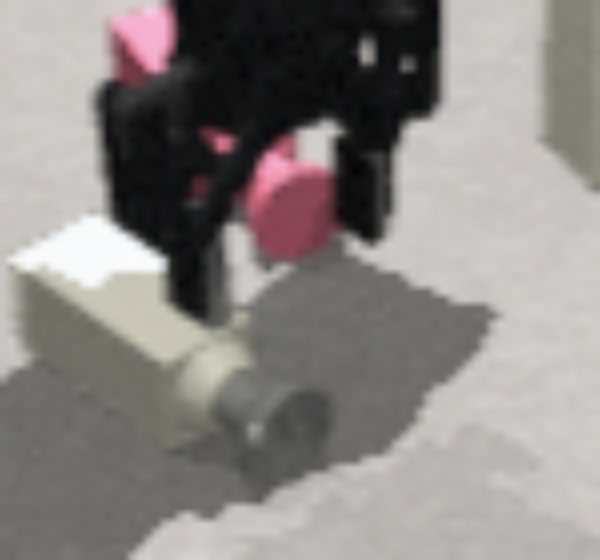

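View pics/w9.png

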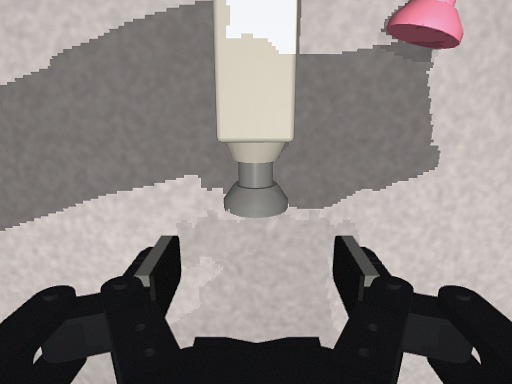

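Emit:
play_rows --rows '[[[0.002,0,0.04,0],[0.002,0,0.065,0],[0.002,0,0.078,0],[0.002,0,0.084,0],[0.002,0,0.084,0]]]' --claw 0.8

```text
time_s: 8.38
eef_pos: [0.5278, 0.0991, -0.0114]
orientation: [2.221, 2.221, 0.001]
ft_force: [0.3, -0.8, 1.0]
width: 0.0683
```

Emit:
play_rows --rows '[[[0,0,0,0],[0,0,0,0],[0,0,0,0],[0,0,0,0],[0,0,0,0]]]' --claw 0 --force 30

```text
time_s: 9.0
eef_pos: [0.528, 0.0988, -0.0113]
orientation: [2.221, 2.221, 0.001]
ft_force: [0.8, -1.6, 4.0]
width: 0.0402
```

The width is 40 mm and the force still points up, so the pads are still a little above the axis. I'll go 8 mm deeper.

Emit:
play_rows --rows '[[[0,0,0,0],[0,0,0,0],[0,0,0.004,0],[0,0,0.008,0],[0,0,0.008,0]]]' --claw 0.65

```text
time_s: 9.62
eef_pos: [0.5274, 0.0991, -0.0198]
orientation: [-2.221, -2.221, 0.0]
ft_force: [-0.0, 0.2, 0.3]
width: 0.0554
```

Emit:
play_rows --rows '[[[0,0,0,0],[0,0,0,0],[0,0,0,0],[0,0,0,0]]]' --claw 0 --force 30

```text
time_s: 10.12
eef_pos: [0.5292, 0.0992, -0.0174]
orientation: [2.221, 2.219, 0.005]
ft_force: [-1.2, -0.8, 21.0]
width: 0.0402
```

Run:
```python
from h import *
n='side';s=bot.observe();c=vision.get_calibration(n);im,d=vision.get_image(n);print(s['width'],s['ft_force'])
p=proj([s['eef_pos']],c)[0].astype(int);print(p);save(cv2.resize(im[p[1]-45:p[1]+25,p[0]-35:p[0]+40],None,fx=8,fy=8),'s10.png')
im,d=vision.get_image('wrist');save(im,'w10.png')
```

```text
0.04022044234664736 [-1.16630563 -0.75271875 21.01893497]
[241 189]
```

View pics/s10.png

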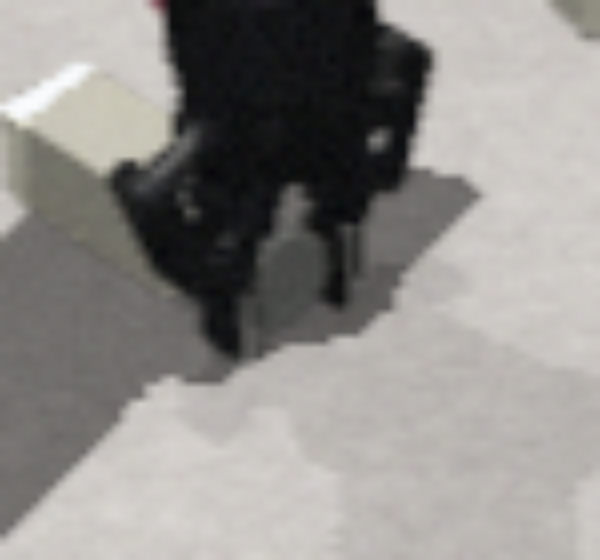

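View pics/w10.png

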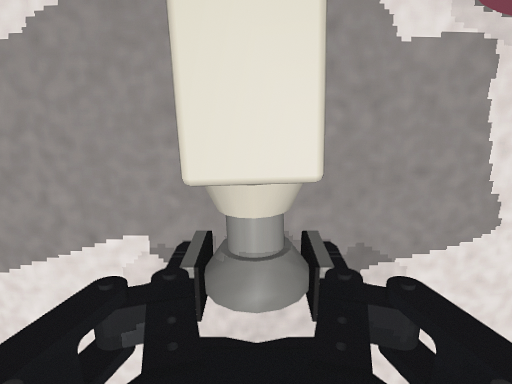

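The rim is now held at its full 40 mm and the tips are resting on the bench. I'll raise the top along the arc.

Emit:
play_rows --rows '[[[0,0,-0.004,0],[0.003,0,-0.014,0],[0.006,0,-0.024,0],[0.01,0,-0.036,0],[0.01,0,-0.036,0]]]'

```text
time_s: 10.85
eef_pos: [0.5281, 0.11, 0.0174]
orientation: [2.22, 2.222, 0.003]
ft_force: [0.1, -0.3, -1.6]
width: 0.0403
```

Run:
```python
from h import *
n='side';s=bot.observe();c=vision.get_calibration(n);im,d=vision.get_image(n);print(s['width'],s['ft_force'])
save(cv2.resize(im[115:205,190:290],None,fx=6,fy=6),'s11.png')
```

```text
0.04030386499030265 [ 0.09046153 -0.27660386 -1.56800915]
```

View pics/s11.png

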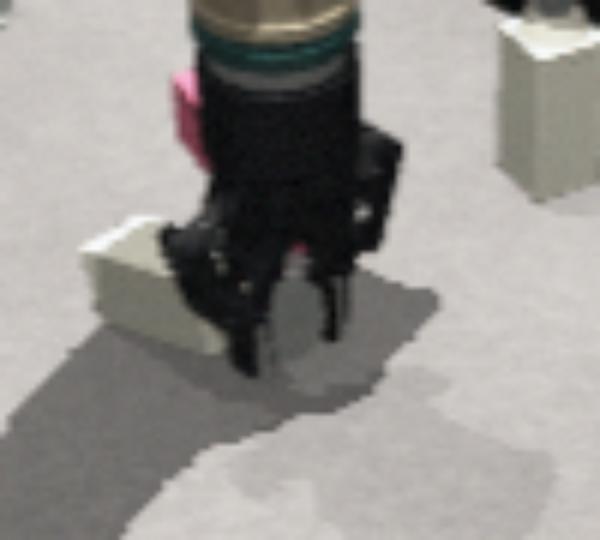

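Emit:
play_rows --rows '[[[0.008,0,-0.015,0],[0.019,0,-0.031,0],[0.032,0,-0.045,0],[0.046,0,-0.056,0],[0.062,0,-0.066,0],[0.078,0,-0.074,0],[0.096,0,-0.08,0],[0.113,0,-0.083,0],[0.13,0,-0.085,0],[0.13,0,-0.085,0]]]'

```text
time_s: 12.15
eef_pos: [0.5272, 0.2414, 0.1013]
orientation: [-2.218, -2.224, -0.001]
ft_force: [-0.3, 0.1, -1.2]
width: 0.0402
```

Run:
```python
from h import *
n='side';s=bot.observe();c=vision.get_calibration(n);im,d=vision.get_image(n);print(s['width'],s['ft_force'])
save(cv2.resize(im[70:190,160:300],None,fx=5,fy=5),'s12.png')
```

```text
0.04016098081922361 [-0.31306338  0.0687079  -1.18742391]
```

View pics/s12.png

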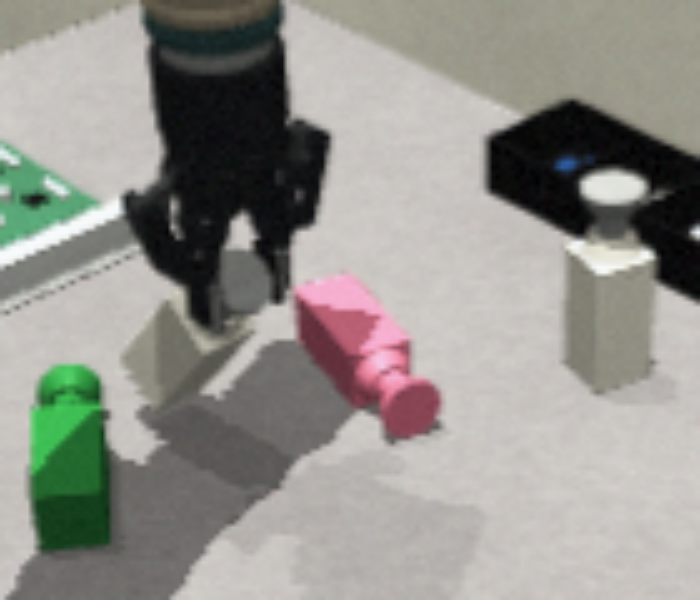

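Emit:
play_rows --rows '[[[-0.015,0,-0.015,0],[-0.03,0,-0.03,0],[-0.045,0,-0.05,0],[-0.045,0,-0.065,0],[-0.045,0,-0.065,0],[-0.045,0,-0.065,0]]]'

```text
time_s: 12.95
eef_pos: [0.527, 0.1947, 0.1662]
orientation: [-2.22, -2.222, 0.0]
ft_force: [0.3, 0.8, -1.8]
width: 0.04
```

Run:
```python
from h import *
n='side';s=bot.observe();c=vision.get_calibration(n);im,d=vision.get_image(n);print(s['width'],s['ft_force'])
save(cv2.resize(im[60:190,170:300],None,fx=4,fy=4),'s13.png')
n='scene';c=vision.get_calibration(n);im,d=vision.get_image(n)
save(cv2.resize(im[120:260,200:340],None,fx=4,fy=4),'s13b.png')
```

```text
0.04001426914179452 [ 0.28390714  0.78119876 -1.84380396]
```

View pics/s13.png

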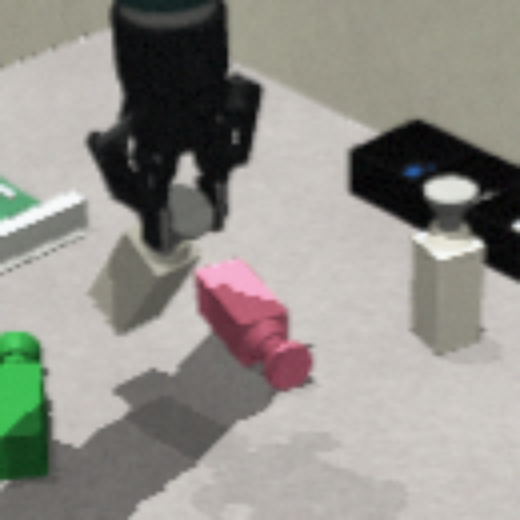

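View pics/s13b.png

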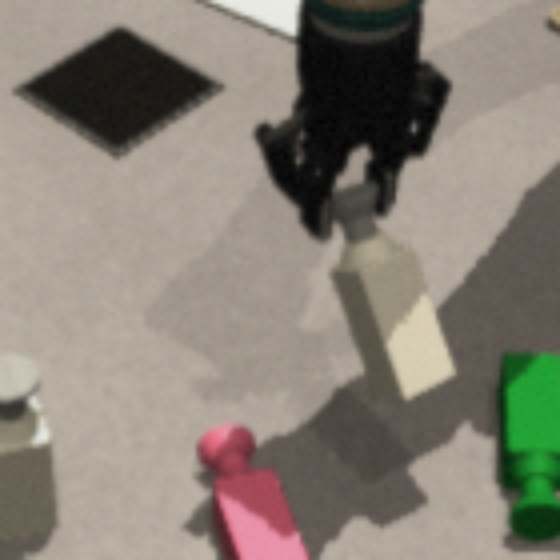

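It's held by friction at a tilt. I'll ease the grip to 20 N so it swings further, and raise it for the carry.

Emit:
play_rows --rows '[[[0,0,-0.02,0],[-0.01,-0.005,-0.03,0],[-0.035,-0.01,-0.03,0],[-0.07,-0.015,-0.03,0],[-0.115,-0.02,-0.03,0],[-0.165,-0.025,-0.03,0],[-0.22,-0.03,-0.03,0],[-0.28,-0.036,-0.03,0],[-0.34,-0.042,-0.03,0],[-0.34,-0.042,-0.03,0]]]' --force 20

```text
time_s: 14.3
eef_pos: [0.4833, -0.1529, 0.1963]
orientation: [2.232, 2.208, -0.005]
ft_force: [0.1, -0.7, -1.5]
width: 0.0404
```

Run:
```python
from h import *
s=bot.observe()
n='side';c=vision.get_calibration(n);im,d=vision.get_image(n);print(s['width'],s['ft_force'],s['eef_pos'])
print(proj([s['eef_pos']],c))
save(cv2.resize(im[100:300,230:400],None,fx=3,fy=3),'s14.png')
n='scene';c=vision.get_calibration(n);im,d=vision.get_image(n)
save(cv2.resize(im[60:190,170:300],None,fx=4,fy=4),'s14b.png')
```

```text
0.04035613451670524 [ 0.12862627 -0.65199025 -1.48117585] [ 0.48328995 -0.15289435  0.19627797]
[[295.73341656 178.11939995]]
```

View pics/s14.png

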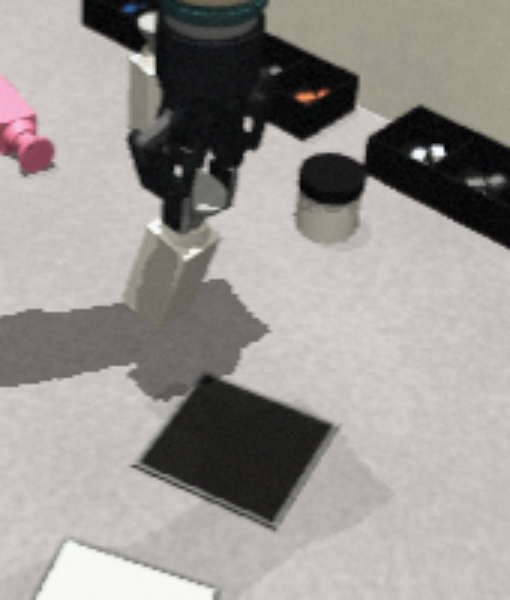

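View pics/s14b.png

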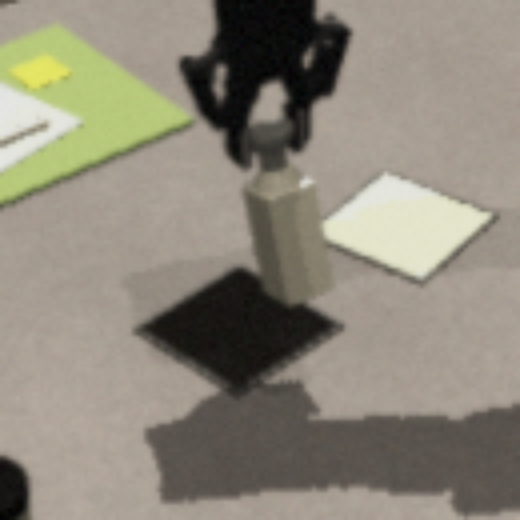

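Emit:
play_rows --rows '[[[-0.004,0,0,0],[-0.014,0,0,0],[-0.032,0,0,0],[-0.058,0,0,0],[-0.107,0,0,0],[-0.107,0,0,0],[-0.107,0,0,0]]]'

```text
time_s: 15.28
eef_pos: [0.4851, -0.2534, 0.1961]
orientation: [-2.222, -2.219, -0.0]
ft_force: [0.1, -0.1, -2.4]
width: 0.0405
```

```bash
cat > m.py <<'E'
from h import *
import sys
tag=sys.argv[1]
s=bot.observe();t=s['eef_pos'];print(s['time_s'],s['width'],s['ft_force'],t)
for n in ['side','scene']:
    c=vision.get_calibration(n);im,d=vision.get_image(n)
    p=proj([t],c)[0].astype(int)
    save(cv2.resize(im[max(p[1]-60,0):p[1]+90,p[0]-70:p[0]+80],None,fx=4,fy=4),f'{n}{tag}.png')
    v,u=np.nonzero(d>0);P=pts(d,c,u,v);hsv=cv2.cvtColor(im,cv2.COLOR_RGB2HSV)[v,u]
    k=(abs(P[:,0]-t[0])<.05)&(abs(P[:,1]-t[1])<.09)&(P[:,2]>.012)&(P[:,2]<t[2]+.02)&(hsv[:,2]>75)
    Q=P[k];print(n,k.sum())
    for z in np.arange(.01,t[2]+.03,.01):
        q=Q[abs(Q[:,2]-z)<.005]
        if len(q)>5: print(z.round(3),len(q),'x',np.percentile(q[:,0],[2,98]).round(3),'y',np.percentile(q[:,1],[2,98]).round(3))
E
python3 m.py 15
```

```text
15.275 0.04047643755977525 [ 0.08367501 -0.10369537 -2.42215413] [ 0.48508505 -0.25343796  0.19614968]
side 908
0.1 11 x [0.456 0.489] y [-0.254 -0.23 ]
0.11 71 x [0.454 0.496] y [-0.255 -0.211]
0.12 77 x [0.454 0.497] y [-0.257 -0.213]
0.13 72 x [0.455 0.496] y [-0.259 -0.215]
0.14 82 x [0.455 0.496] y [-0.26  -0.217]
0.15 79 x [0.456 0.499] y [-0.262 -0.219]
0.16 78 x [0.456 0.497] y [-0.264 -0.219]
0.17 92 x [0.457 0.5  ] y [-0.265 -0.222]
0.18 89 x [0.457 0.501] y [-0.267 -0.223]
0.19 123 x [0.458 0.502] y [-0.268 -0.226]
0.2 110 x [0.459 0.491] y [-0.264 -0.226]
0.21 20 x [0.468 0.495] y [-0.262 -0.25 ]
scene 504
0.1 9 x [0.483 0.503] y [-0.253 -0.218]
0.11 40 x [0.461 0.503] y [-0.253 -0.212]
0.12 48 x [0.46  0.504] y [-0.258 -0.212]
0.13 45 x [0.459 0.505] y [-0.253 -0.213]
0.14 46 x [0.463 0.505] y [-0.255 -0.216]
0.15 43 x [0.461 0.505] y [-0.261 -0.216]
0.16 47 x [0.464 0.507] y [-0.261 -0.218]
0.17 47 x [0.463 0.506] y [-0.258 -0.219]
0.18 51 x [0.462 0.506] y [-0.263 -0.22 ]
0.19 43 x [0.463 0.507] y [-0.259 -0.221]
0.2 58 x [0.465 0.506] y [-0.251 -0.222]
0.21 25 x [0.465 0.509] y [-0.254 -0.232]
```

View pics/side15.png

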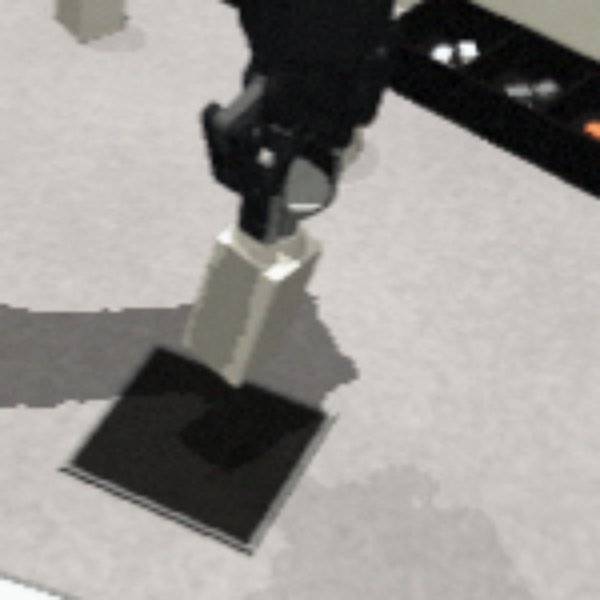

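View pics/scene15.png

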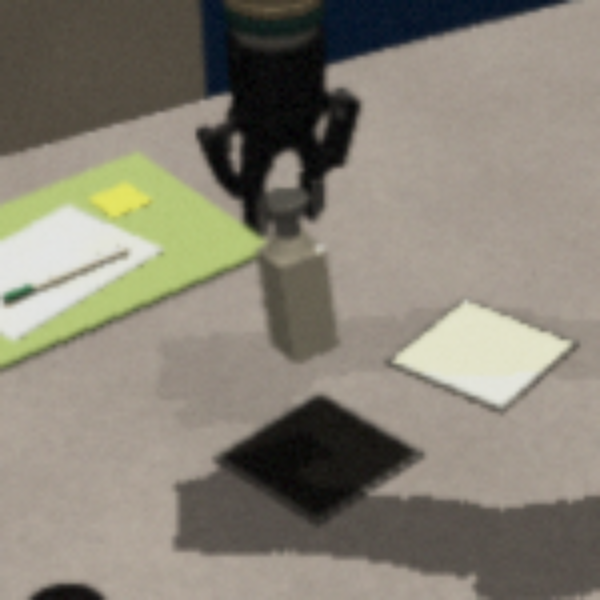

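The tilt is down to about 10°, with the base at about z = 0.10 near the mat. I'll lower close to the mat and measure again.

Emit:
play_rows --rows '[[[0.004,0,0.01,0],[0.01,0,0.025,0],[0.015,0,0.045,0],[0.018,0,0.062,0],[0.018,0,0.074,0],[0.018,0,0.08,0],[0.018,0,0.08,0]]]'

```text
time_s: 16.25
eef_pos: [0.4854, -0.235, 0.1162]
orientation: [-2.221, -2.221, 0.0]
ft_force: [-0.0, -0.2, -2.0]
width: 0.0401
```

```bash
python3 m.py 16
```

```text
16.25 0.040089847456159455 [-0.04329766 -0.15743041 -2.04748875] [ 0.48539732 -0.234955    0.11616552]
side 775
0.02 8 x [0.458 0.486] y [-0.241 -0.224]
0.03 58 x [0.454 0.492] y [-0.243 -0.202]
0.04 66 x [0.455 0.493] y [-0.244 -0.202]
0.05 62 x [0.455 0.495] y [-0.245 -0.205]
0.06 66 x [0.456 0.497] y [-0.246 -0.204]
0.07 66 x [0.456 0.498] y [-0.248 -0.206]
0.08 65 x [0.457 0.499] y [-0.249 -0.208]
0.09 72 x [0.457 0.498] y [-0.25  -0.208]
0.1 79 x [0.458 0.501] y [-0.251 -0.209]
0.11 111 x [0.458 0.504] y [-0.252 -0.21 ]
0.12 98 x [0.46  0.494] y [-0.248 -0.209]
0.13 23 x [0.464 0.494] y [-0.245 -0.235]
scene 463
0.03 29 x [0.463 0.504] y [-0.232 -0.195]
0.04 42 x [0.461 0.504] y [-0.237 -0.194]
0.05 45 x [0.458 0.505] y [-0.237 -0.193]
0.06 37 x [0.465 0.507] y [-0.238 -0.196]
0.07 46 x [0.462 0.506] y [-0.237 -0.196]
0.08 41 x [0.461 0.507] y [-0.242 -0.198]
0.09 45 x [0.464 0.507] y [-0.243 -0.2  ]
0.1 44 x [0.461 0.506] y [-0.237 -0.201]
0.11 58 x [0.463 0.508] y [-0.248 -0.203]
0.12 47 x [0.466 0.505] y [-0.232 -0.204]
0.13 25 x [0.472 0.499] y [-0.239 -0.214]
```

View pics/side16.png

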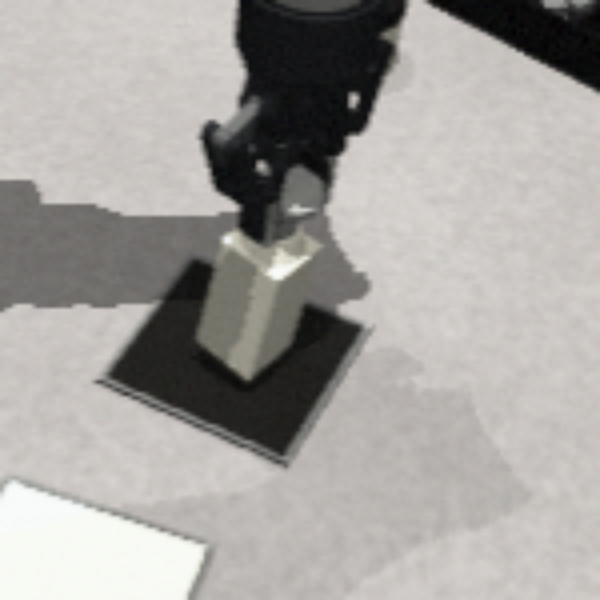

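View pics/scene16.png

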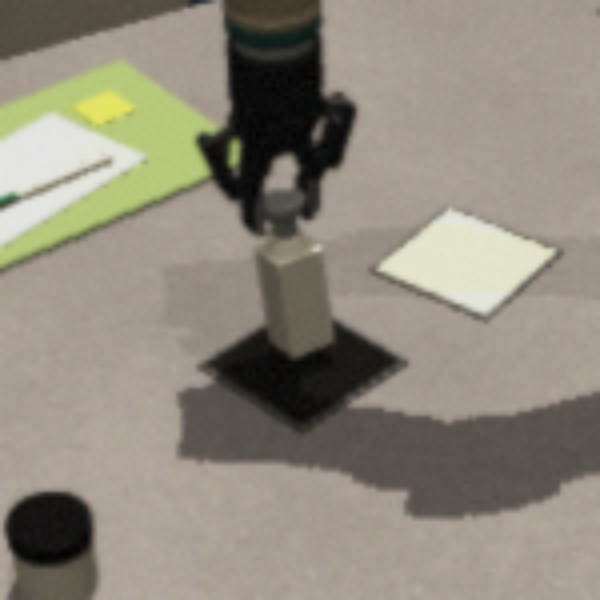

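Emit:
play_rows --rows '[[[0.004,0.003,0.003,0],[0.007,0.003,0.007,0],[0.007,0.003,0.011,0],[0.007,0.003,0.014,0],[0.007,0.003,0.016,0],[0.007,0.003,0.016,0]]]'

```text
time_s: 17.1
eef_pos: [0.4889, -0.2291, 0.1022]
orientation: [2.221, 2.219, 0.0]
ft_force: [-2.7, -0.0, 14.8]
width: 0.0401
```

Emit:
play_rows --rows '[[[0,0,0.001,0],[0,0,0.002,0],[0,0,0.002,0]]]'

```text
time_s: 17.48
eef_pos: [0.4904, -0.2299, 0.1018]
orientation: [2.219, 2.216, 0.002]
ft_force: [-3.4, -0.1, 24.5]
width: 0.0402
```

```bash
python3 m.py 17
```

```text
17.475 0.04019351216228862 [-3.42616609 -0.10084308 24.45757557] [ 0.4903509  -0.22990423  0.10182769]
side 736
0.01 17 x [0.459 0.494] y [-0.235 -0.2  ]
0.02 57 x [0.458 0.495] y [-0.237 -0.196]
0.03 58 x [0.459 0.497] y [-0.238 -0.196]
0.04 67 x [0.458 0.498] y [-0.239 -0.197]
0.05 65 x [0.46  0.502] y [-0.24  -0.199]
0.06 64 x [0.46  0.503] y [-0.242 -0.2  ]
0.07 67 x [0.46  0.502] y [-0.243 -0.202]
0.08 65 x [0.461 0.504] y [-0.245 -0.202]
0.09 76 x [0.462 0.502] y [-0.246 -0.203]
0.1 133 x [0.463 0.507] y [-0.246 -0.205]
0.11 61 x [0.466 0.495] y [-0.241 -0.206]
0.12 6 x [0.463 0.492] y [-0.238 -0.223]
scene 454
0.01 6 x [0.468 0.504] y [-0.195 -0.19 ]
0.02 38 x [0.464 0.507] y [-0.22  -0.187]
0.03 43 x [0.466 0.507] y [-0.227 -0.187]
0.04 39 x [0.463 0.509] y [-0.23  -0.189]
0.05 46 x [0.466 0.509] y [-0.229 -0.191]
0.06 38 x [0.466 0.51 ] y [-0.231 -0.192]
0.07 43 x [0.466 0.51 ] y [-0.237 -0.193]
0.08 44 x [0.469 0.512] y [-0.23  -0.194]
0.09 42 x [0.468 0.512] y [-0.238 -0.193]
0.1 69 x [0.467 0.511] y [-0.24  -0.198]
0.11 39 x [0.475 0.508] y [-0.232 -0.198]
0.12 7 x [0.48  0.504] y [-0.23  -0.211]
```

View pics/side17.png

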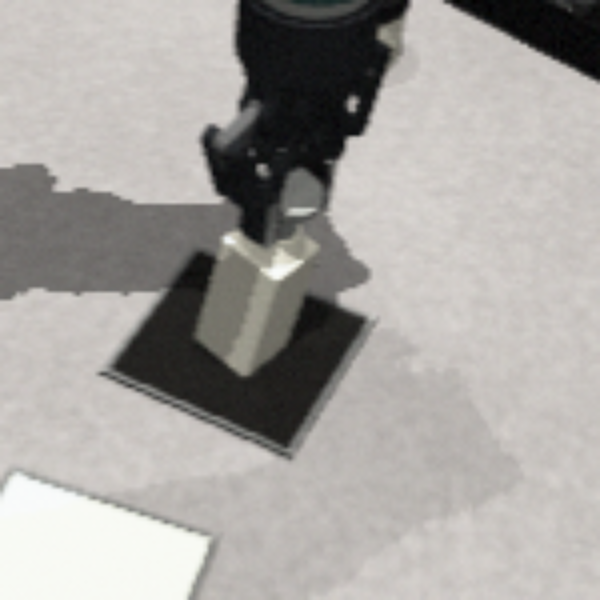

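The base is on the mat with the -y edge where it should be, but it's pressing at 24 N. I'll ease that off while swinging the top over to vertical.

Emit:
play_rows --rows '[[[0,0,-0.0015,0],[0.003,-0.001,-0.003,0],[0.006,-0.002,-0.003,0],[0.009,-0.003,-0.003,0],[0.012,-0.004,-0.003,0],[0.015,-0.005,-0.003,0],[0.015,-0.005,-0.003,0]]]'

```text
time_s: 18.45
eef_pos: [0.483, -0.2126, 0.1012]
orientation: [-2.22, -2.221, 0.001]
ft_force: [0.7, -0.5, 0.8]
width: 0.0402
```

```bash
python3 m.py 18
```

```text
18.45 0.04022191011438436 [ 0.7432124  -0.47000582  0.77131581] [ 0.48295248 -0.21259226  0.10115917]
side 807
0.01 20 x [0.453 0.495] y [-0.234 -0.198]
0.02 70 x [0.452 0.493] y [-0.235 -0.193]
0.03 65 x [0.453 0.493] y [-0.235 -0.192]
0.04 73 x [0.453 0.496] y [-0.234 -0.195]
0.05 65 x [0.454 0.495] y [-0.235 -0.193]
0.06 77 x [0.454 0.498] y [-0.235 -0.193]
0.07 77 x [0.454 0.497] y [-0.235 -0.195]
0.08 71 x [0.455 0.498] y [-0.235 -0.193]
0.09 79 x [0.455 0.5  ] y [-0.234 -0.191]
0.1 137 x [0.456 0.5  ] y [-0.234 -0.192]
0.11 64 x [0.462 0.491] y [-0.228 -0.206]
0.12 9 x [0.456 0.481] y [-0.222 -0.211]
scene 416
0.01 7 x [0.46  0.498] y [-0.208 -0.187]
0.02 31 x [0.46  0.502] y [-0.215 -0.186]
0.03 37 x [0.459 0.502] y [-0.214 -0.183]
0.04 36 x [0.458 0.504] y [-0.225 -0.186]
0.05 42 x [0.459 0.503] y [-0.218 -0.186]
0.06 36 x [0.458 0.504] y [-0.224 -0.187]
0.07 41 x [0.462 0.505] y [-0.229 -0.184]
0.08 43 x [0.462 0.504] y [-0.22  -0.184]
0.09 40 x [0.465 0.505] y [-0.222 -0.186]
0.1 66 x [0.462 0.505] y [-0.229 -0.186]
0.11 33 x [0.468 0.497] y [-0.218 -0.192]
```

View pics/side18.png

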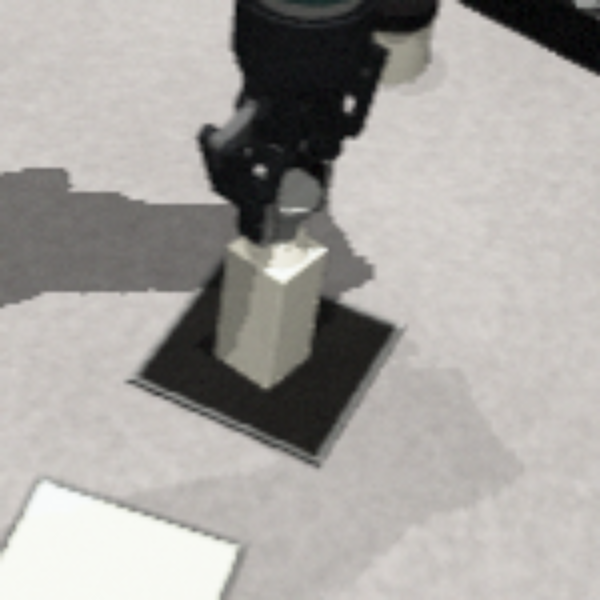

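The bottle is vertical in y, with a small lean of about 2.5° in x that the flat base will take out. It sits about 4 mm short in x, so I'll lift slightly, shift it and set it down.

Emit:
play_rows --rows '[[[0,0,-0.003,0],[0,0.002,-0.004,0],[0,0.005,-0.004,0],[0,0.005,-0.002,0],[0,0.005,-0.0005,0],[0,0.005,0.0005,0],[0,0.005,0.0005,0]]]'

```text
time_s: 19.42
eef_pos: [0.4887, -0.2132, 0.1019]
orientation: [2.221, 2.221, 0.001]
ft_force: [-1.7, 0.7, 8.3]
width: 0.0405
```

```bash
python3 m.py 19
```

```text
19.425 0.04051686944481363 [-1.7041236   0.74344087  8.26910111] [ 0.48872188 -0.21321781  0.10192875]
side 754
0.01 19 x [0.457 0.499] y [-0.225 -0.184]
0.02 61 x [0.458 0.494] y [-0.225 -0.185]
0.03 68 x [0.457 0.5  ] y [-0.226 -0.184]
0.04 63 x [0.458 0.498] y [-0.227 -0.187]
0.05 67 x [0.459 0.5  ] y [-0.228 -0.186]
0.06 68 x [0.46  0.503] y [-0.228 -0.188]
0.07 69 x [0.46  0.504] y [-0.229 -0.188]
0.08 73 x [0.46  0.502] y [-0.23  -0.189]
0.09 72 x [0.461 0.502] y [-0.231 -0.189]
0.1 132 x [0.462 0.506] y [-0.231 -0.19 ]
0.11 59 x [0.465 0.494] y [-0.225 -0.2  ]
scene 445
0.01 7 x [0.464 0.502] y [-0.201 -0.178]
0.02 37 x [0.464 0.507] y [-0.204 -0.174]
0.03 34 x [0.466 0.506] y [-0.207 -0.176]
0.04 40 x [0.462 0.508] y [-0.209 -0.177]
0.05 38 x [0.466 0.507] y [-0.221 -0.175]
0.06 45 x [0.466 0.508] y [-0.216 -0.179]
0.07 43 x [0.463 0.509] y [-0.219 -0.178]
0.08 39 x [0.47 0.51] y [-0.224 -0.181]
0.09 42 x [0.469 0.51 ] y [-0.225 -0.182]
0.1 71 x [0.466 0.509] y [-0.225 -0.18 ]
0.11 39 x [0.472 0.505] y [-0.214 -0.191]
0.12 10 x [0.467 0.516] y [-0.213 -0.192]
```

Emit:
play_rows --rows '[[[0,0,-0.003,0],[-0.005,0,-0.004,0],[-0.011,0,-0.004,0],[-0.011,0,-0.002,0],[-0.011,0,0,0],[-0.008,0,0,0],[-0.004,0,-0.0005,0],[0,0,-0.001,0],[0,0,-0.001,0]]]'

```text
time_s: 20.65
eef_pos: [0.4886, -0.2124, 0.1017]
orientation: [-2.22, -2.222, -0.0]
ft_force: [-0.1, -0.2, -0.4]
width: 0.0405
```

```bash
python3 m.py 20
```

```text
20.65 0.040547982949904623 [-0.1125668  -0.19942197 -0.42482185] [ 0.4885678  -0.2123757   0.10173919]
side 782
0.01 16 x [0.457 0.497] y [-0.23  -0.192]
0.02 64 x [0.457 0.499] y [-0.231 -0.19 ]
0.03 69 x [0.458 0.498] y [-0.231 -0.189]
0.04 66 x [0.459 0.499] y [-0.231 -0.19 ]
0.05 71 x [0.459 0.499] y [-0.232 -0.19 ]
0.06 73 x [0.458 0.501] y [-0.232 -0.193]
0.07 72 x [0.46  0.504] y [-0.232 -0.191]
0.08 77 x [0.46  0.502] y [-0.232 -0.192]
0.09 74 x [0.461 0.505] y [-0.232 -0.19 ]
0.1 134 x [0.461 0.506] y [-0.233 -0.19 ]
0.11 61 x [0.465 0.493] y [-0.227 -0.206]
scene 430
0.01 14 x [0.475 0.504] y [-0.201 -0.181]
0.02 34 x [0.465 0.506] y [-0.216 -0.182]
0.03 33 x [0.466 0.507] y [-0.213 -0.18 ]
0.04 33 x [0.465 0.506] y [-0.216 -0.181]
0.05 41 x [0.465 0.508] y [-0.223 -0.182]
0.06 43 x [0.463 0.509] y [-0.22  -0.182]
0.07 36 x [0.466 0.51 ] y [-0.225 -0.184]
0.08 46 x [0.465 0.509] y [-0.224 -0.183]
0.09 41 x [0.467 0.51 ] y [-0.229 -0.184]
0.1 68 x [0.466 0.509] y [-0.228 -0.183]
0.11 34 x [0.474 0.504] y [-0.217 -0.188]
0.12 7 x [0.469 0.513] y [-0.215 -0.195]
```

It's now within 1–2° of upright, but the centre is about 5 mm off in y. One small re-seat should fix that before I release.

Emit:
play_rows --rows '[[[0,0,-0.003,0],[-0.007,0,-0.003,0],[-0.015,0,-0.003,0],[-0.015,0,-0.001,0],[-0.015,0,0.001,0],[-0.012,0,0.001,0],[-0.008,0,0.0005,0],[-0.004,0,0,0],[-0.004,0,0,0]]]'

```text
time_s: 21.88
eef_pos: [0.4886, -0.2164, 0.1018]
orientation: [-2.22, -2.222, -0.0]
ft_force: [0.3, -0.0, -0.4]
width: 0.0404
```

```bash
python3 m.py 21
```

```text
21.875 0.040360283554209564 [ 0.32995539 -0.01545924 -0.40631544] [ 0.48859164 -0.21635415  0.10177779]
side 784
0.01 18 x [0.457 0.496] y [-0.234 -0.196]
0.02 66 x [0.456 0.498] y [-0.234 -0.193]
0.03 66 x [0.457 0.498] y [-0.235 -0.193]
0.04 66 x [0.459 0.498] y [-0.235 -0.194]
0.05 71 x [0.459 0.502] y [-0.236 -0.195]
0.06 68 x [0.459 0.504] y [-0.236 -0.194]
0.07 73 x [0.46  0.502] y [-0.236 -0.195]
0.08 72 x [0.46  0.502] y [-0.236 -0.194]
0.09 81 x [0.461 0.505] y [-0.236 -0.193]
0.1 133 x [0.462 0.506] y [-0.236 -0.193]
0.11 65 x [0.466 0.494] y [-0.232 -0.207]
scene 433
0.01 13 x [0.465 0.504] y [-0.214 -0.183]
0.02 30 x [0.466 0.507] y [-0.224 -0.184]
0.03 37 x [0.463 0.506] y [-0.221 -0.184]
0.04 40 x [0.464 0.507] y [-0.225 -0.185]
0.05 34 x [0.465 0.507] y [-0.225 -0.187]
0.06 44 x [0.466 0.509] y [-0.226 -0.186]
0.07 42 x [0.466 0.508] y [-0.234 -0.187]
0.08 40 x [0.465 0.51 ] y [-0.223 -0.187]
0.09 41 x [0.468 0.511] y [-0.228 -0.187]
0.1 70 x [0.466 0.51 ] y [-0.231 -0.188]
0.11 37 x [0.474 0.503] y [-0.221 -0.194]
```

View pics/side21.png

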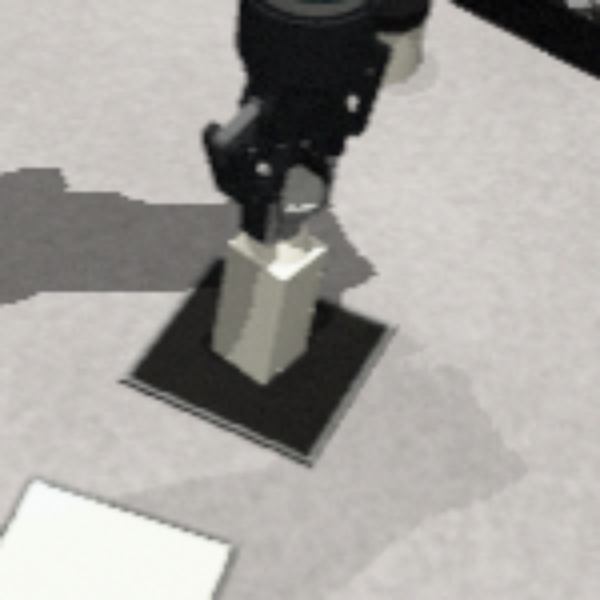

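View pics/scene21.png

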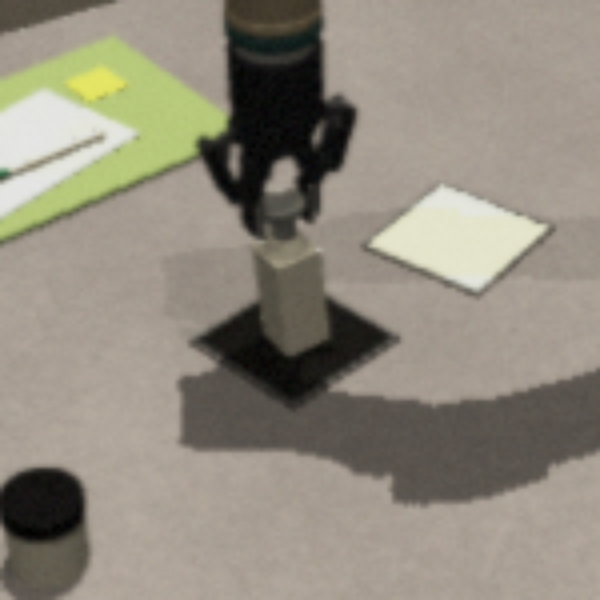

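It's centred and supported, so I'll release.

Emit:
play_rows --rows '[[[0,0,0.0005,0],[0,0,0.001,0]]]'

```text
time_s: 22.22
eef_pos: [0.4888, -0.2172, 0.1016]
orientation: [2.221, 2.221, 0.001]
ft_force: [-2.4, 1.0, 9.5]
width: 0.0403
```

Emit:
play_rows --rows '[[[0,0,0.001,0],[0,0,0.001,0],[0,0,0.001,0],[0,0,0.001,0]]]' --claw 0.7

```text
time_s: 22.72
eef_pos: [0.4885, -0.2169, 0.0998]
orientation: [-2.221, -2.221, -0.0]
ft_force: [0.3, -0.3, -0.7]
width: 0.06
```

```bash
python3 m.py 22
python3 - <<'E'
from h import *
im,d=vision.get_image('wrist');save(im,'w22.png')
E
```

```text
22.725 0.059966502144326424 [ 0.25077942 -0.26588478 -0.66903676] [ 0.48851654 -0.21693265  0.09981084]
side 761
0.01 18 x [0.457 0.502] y [-0.233 -0.195]
0.02 63 x [0.455 0.495] y [-0.235 -0.194]
0.03 68 x [0.456 0.499] y [-0.235 -0.193]
0.04 67 x [0.456 0.494] y [-0.235 -0.193]
0.05 69 x [0.456 0.499] y [-0.234 -0.194]
0.06 70 x [0.456 0.498] y [-0.234 -0.195]
0.07 72 x [0.456 0.501] y [-0.233 -0.194]
0.08 73 x [0.456 0.497] y [-0.233 -0.193]
0.09 74 x [0.455 0.501] y [-0.233 -0.191]
0.1 133 x [0.456 0.501] y [-0.233 -0.19 ]
0.11 49 x [0.462 0.488] y [-0.227 -0.209]
scene 421
0.01 8 x [0.468 0.504] y [-0.215 -0.186]
0.02 34 x [0.464 0.507] y [-0.22  -0.184]
0.03 40 x [0.462 0.505] y [-0.221 -0.182]
0.04 38 x [0.465 0.506] y [-0.223 -0.184]
0.05 45 x [0.463 0.504] y [-0.227 -0.183]
0.06 39 x [0.461 0.506] y [-0.225 -0.183]
0.07 35 x [0.462 0.506] y [-0.228 -0.185]
0.08 42 x [0.461 0.505] y [-0.223 -0.185]
0.09 42 x [0.46  0.505] y [-0.223 -0.185]
0.1 63 x [0.461 0.505] y [-0.227 -0.185]
0.11 32 x [0.468 0.497] y [-0.22  -0.193]
```

View pics/side22.png

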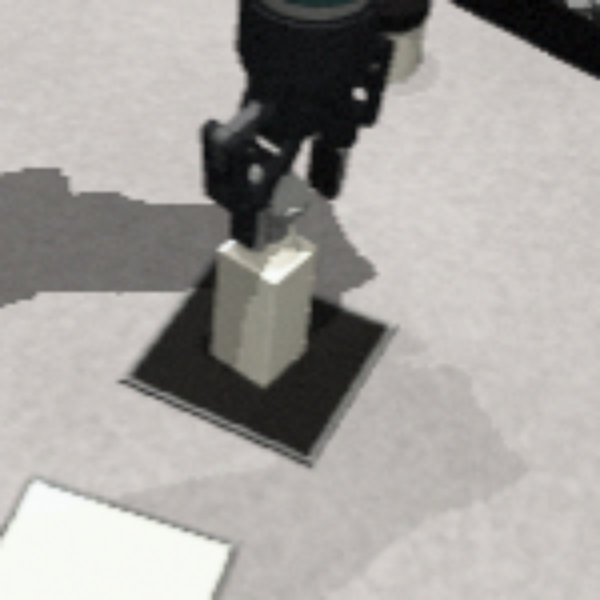

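View pics/w22.png

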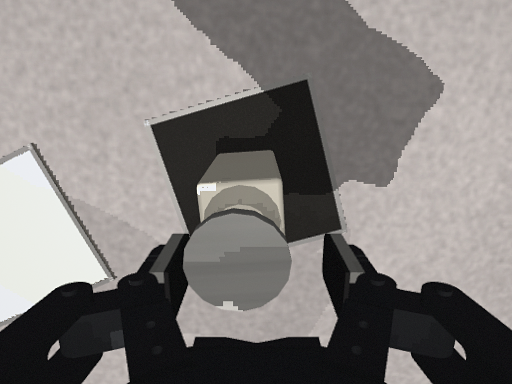

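The bottle stands upright by itself. I'll open fully, centre the jaws on the dish and withdraw upward.

Emit:
play_rows --rows '[[[0,0,0,0],[0,0,0,0],[0,-0.003,0,0],[0,-0.006,0,0],[0,-0.006,-0.01,0],[0,-0.006,-0.03,0],[0,-0.006,-0.06,0],[0,-0.006,-0.1,0],[0,-0.006,-0.13,0],[0,-0.006,-0.13,0]]]' --claw 1

```text
time_s: 24.12
eef_pos: [0.4842, -0.2178, 0.2329]
orientation: [2.218, 2.217, 0.004]
ft_force: [0.2, 0.4, -0.0]
width: 0.0855
```

Run:
```python
from h import *
s=bot.observe();print(s['time_s'],s['eef_pos'],s['ft_force'])
n='wrist';c=vision.get_calibration(n);im,d=vision.get_image(n);save(im,'w23.png')
def ana(n,im,d,c):
    v,u=np.nonzero(d>0);P=pts(d,c,u,v);col=im[v,u].max(1)
    m=(P[:,0]>.37)&(P[:,0]<.6)&(P[:,1]>-.32)&(P[:,1]<-.1)&(P[:,2]<.012)&(col<60)
    if m.sum(): print(n,'mat',cv2.minAreaRect(P[m,:2].astype(np.float32)))
    for lo,hi in [(.015,.09),(.092,.1),(.13,.15)]:
        k=(abs(P[:,0]-.48)<.04)&(abs(P[:,1]+.21)<.04)&(P[:,2]>lo)&(P[:,2]<hi)
        if k.sum(): print(n,lo,k.sum(),np.percentile(P[k],[2,98],axis=0).round(4).tolist())
ana(n,im,d,c)
for n in ['side','scene']:
    c=vision.get_calibration(n);im,d=vision.get_image(n);ana(n,im,d,c);save(im,n+'23.png')
    for q in ['twin','jar']:
        for x in vision.cut_out(q,n)[:1]:
            v,u=np.nonzero(x['pixels']);P=pts(d,c,u,v);P=P[d[v,u]>0];print(q,x['bbox'],np.median(P,0).round(3))
```

```text
24.125 [ 0.48419136 -0.21775465  0.23287863] [ 0.23426008  0.40941782 -0.00559305]
wrist mat ((0.4830920100212097, -0.21095716953277588), (0.12193415313959122, 0.12167768180370331), 15.711301803588867)
wrist 0.015 361 [[0.4596, -0.1907, 0.0174], [0.4996, -0.1876, 0.0888]]
wrist 0.092 525 [[0.4588, -0.2071, 0.0938], [0.5016, -0.1884, 0.0998]]
wrist 0.13 2275 [[0.4623, -0.2293, 0.1413], [0.4996, -0.1914, 0.1445]]
side mat ((0.4812566936016083, -0.21032294631004333), (0.1268065869808197, 0.12070555984973907), 16.35498046875)
side 0.015 523 [[0.4558, -0.2345, 0.0172], [0.5001, -0.1923, 0.088]]
side 0.092 117 [[0.4558, -0.2332, 0.0925], [0.5017, -0.1915, 0.1]]
side 0.13 211 [[0.4592, -0.2303, 0.1335], [0.4978, -0.1918, 0.147]]
twin [272.5, 102.3, 19.0, 46.1] [0.754 0.155 0.069]
jar [329.8, 155.2, 21.8, 24.8] [ 0.756 -0.086  0.051]
scene mat ((0.4890807271003723, -0.20906135439872742), (0.13292264938354492, 0.12956243753433228), 21.49505615234375)
scene 0.015 291 [[0.4614, -0.227, 0.0177], [0.5062, -0.1837, 0.0874]]
scene 0.092 57 [[0.4613, -0.2283, 0.093], [0.5061, -0.1842, 0.0998]]
scene 0.13 100 [[0.4627, -0.2295, 0.1319], [0.5025, -0.19, 0.1467]]
twin [195.2, 209.0, 17.5, 46.7] [0.774 0.183 0.089]
jar [155.8, 176.2, 24.6, 28.4] [ 0.779 -0.051  0.061]
```

View pics/w23.png

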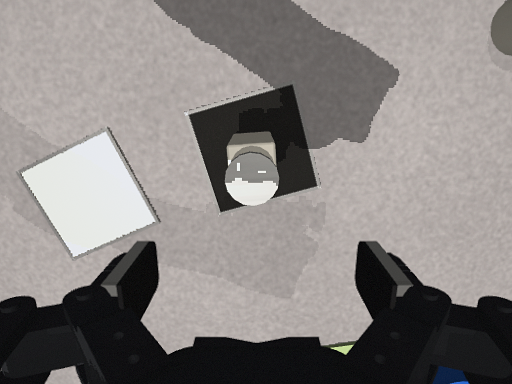

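View pics/side23.png

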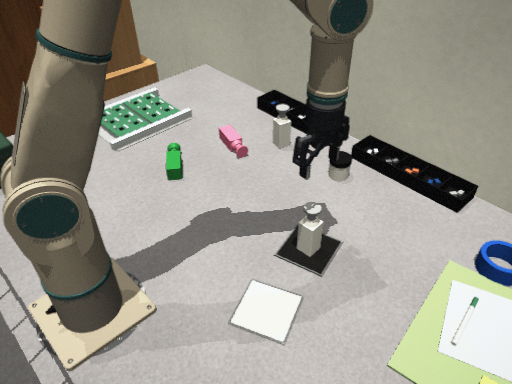

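```bash
python3 -c "
from station import bot
print(bot.close_job())"
```

```text
the job is handed in; nothing more can be done
None
```

The fallen white dispenser now stands upright in the middle of the black drip mat, and I handed the job in at about 24.3 s of the 35 s allowed. I gripped it by the rim of its steel dish, raised it along an arc, let it hang, squared its base on the mat and then released it. It was set down, not dropped.

**Final checks:**
- **Position:** the dispenser's centre measured about (0.481, -0.210) against about (0.482, -0.211) for the mat centre. The cameras disagree by roughly 2–5 mm.
- **Upright:** its sides were vertical to within about 1–2° after release, and the gripper had withdrawn clear of it with no force on the tool.
- **Other objects:** the standing dispenser and the jar are within 2–6 mm of their first readings. That is camera noise, as the arm never went near them.

**What went wrong or disagreed:**
- **Failed grips:** the first two grips, one on the dish and one on the neck, slipped off and pushed the fallen bottle a few millimetres. The real fingertips stood about 23 mm higher than the description of the tool says, so I gripped deeper after measuring them.
- **Contact force:** pressing down reached 21 N on the bench while gripping and 24 N on the mat while setting down. Both are under the limits.
- **Mat reading:** the last scene-camera reading of the mat was off by about 7 mm because the bottle and a shadow covered part of it. The other two cameras agreed with each other.

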